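Hang the washed specimen baskets to dry and set air and heat

TASK

Start the drying of the washed specimen baskets: first slide both the air and the heat slider fully shut, then, with both still shut, hang every basket that is on the bench by its handle on the hook of its own colour, the handle lying over both prongs. When all are hanging freely, slide each slider until its white line is level with its own orange pointer; leave the other things on the bench alone.

Things in the scene. Friction and masses are not known exactly. Their poses are not given: they have to be found in the camera images.
- basket_red: Loose steel basket, red sleeve on its handle; may be absent (None); about 0.26 kg. Open box 72 (x) x 110 (y) x 50 mm high with small specimens fixed inside, and a rigid handle of 6 mm wire in its plane x = 0: legs at y = +-53 mm, straight top wire along y, centre line 130 mm above the underside. Origin: centre of underside, z up. Starts upright on the table; may hang either way round.
- basket_red_grip (a point): Centre of the handle's top wire, 130 mm above the underside, inside the red plastic sleeve: 12 mm thick (basket x) x 34 mm long (basket y) x 14 mm high, flat faces to pinch from above with fingers that close along the basket's x. Same axes as the basket.
- hook_red: Fixed stand, red plates and prong tips. Origin at table height; place and yaw vary. Post at x = +80 mm; from a cross piece on it two 7 mm round prongs (y = +-34 mm) point to -x, ends open, nothing above them. Their centre line: height 242 mm at the post, 232 mm from x = 0 to -20 mm (seat), turned up to 262 mm at x = -42 mm (tips). Foot 12 mm thick, 110 mm wide, x = -40 to +110 mm.
- hook_red_seat (a point): Where the handle wire's centre lies when hung: x = -10 mm, y = 0, 238.5 mm high in the stand's frame and axes; the wire lies along y over both prongs, sleeve and fingers between them. A basket brought in along +x with its wire 45 mm above this point clears tips (wire) and prongs (rim), then is lowered. Hung straight, its wire may lie 20 mm in front to 40 mm behind this point.
- basket_yellow: Loose steel basket, yellow sleeve on its handle; may be absent (None); about 0.26 kg. Open box 72 (x) x 110 (y) x 50 mm high with small specimens fixed inside, and a rigid handle of 6 mm wire in its plane x = 0: legs at y = +-53 mm, straight top wire along y, centre line 130 mm above the underside. Origin: centre of underside, z up. Starts upright on the table; may hang either way round.
- basket_yellow_grip (a point): Centre of the handle's top wire, 130 mm above the underside, inside the yellow plastic sleeve: 12 mm thick (basket x) x 34 mm long (basket y) x 14 mm high, flat faces to pinch from above with fingers that close along the basket's x. Same axes as the basket.
- hook_yellow: Fixed stand, yellow plates and prong tips. Origin at table height; place and yaw vary. Post at x = +80 mm; from a cross piece on it two 7 mm round prongs (y = +-34 mm) point to -x, ends open, nothing above them. Their centre line: height 242 mm at the post, 232 mm from x = 0 to -20 mm (seat), turned up to 262 mm at x = -42 mm (tips). Foot 12 mm thick, 110 mm wide, x = -40 to +110 mm.
- hook_yellow_seat (a point): Where the handle wire's centre lies when hung: x = -10 mm, y = 0, 238.5 mm high in the stand's frame and axes; the wire lies along y over both prongs, sleeve and fingers between them. A basket brought in along +x with its wire 45 mm above this point clears tips (wire) and prongs (rim), then is lowered. Hung straight, its wire may lie 20 mm in front to 40 mm behind this point.
- basket_green: Loose steel basket, green sleeve on its handle; may be absent (None); about 0.26 kg. Open box 72 (x) x 110 (y) x 50 mm high with small specimens fixed inside, and a rigid handle of 6 mm wire in its plane x = 0: legs at y = +-53 mm, straight top wire along y, centre line 130 mm above the underside. Origin: centre of underside, z up. Starts upright on the table; may hang either way round.
- basket_green_grip (a point): Centre of the handle's top wire, 130 mm above the underside, inside the green plastic sleeve: 12 mm thick (basket x) x 34 mm long (basket y) x 14 mm high, flat faces to pinch from above with fingers that close along the basket's x. Same axes as the basket.
- hook_green: Fixed stand, green plates and prong tips. Origin at table height; place and yaw vary. Post at x = +80 mm; from a cross piece on it two 7 mm round prongs (y = +-34 mm) point to -x, ends open, nothing above them. Their centre line: height 242 mm at the post, 232 mm from x = 0 to -20 mm (seat), turned up to 262 mm at x = -42 mm (tips). Foot 12 mm thick, 110 mm wide, x = -40 to +110 mm.
- hook_green_seat (a point): Where the handle wire's centre lies when hung: x = -10 mm, y = 0, 238.5 mm high in the stand's frame and axes; the wire lies along y over both prongs, sleeve and fingers between them. A basket brought in along +x with its wire 45 mm above this point clears tips (wire) and prongs (rim), then is lowered. Hung straight, its wire may lie 20 mm in front to 40 mm behind this point.
- control: Fixed white control box of the drying station, 170 (x) x 210 (y) x 40 mm high, at varying place and yaw, with two sliders on its top, each in a 36 mm wide metal track along the box's y (track top 46 mm above the table): air at box x = -50 mm (nearer the robot), heat at box x = +35 mm. Origin: centre of the underside.
- air (a joint): Air slider position along its track, m: 0 = fully shut (against the stop at the box's -y end), grows towards the box's +y, 0.12 = fully open. It stays where it is left; about 2 N of friction.
- air_top (a point): Centre of the top of the air slider's black grip, which has a white centre line: grip 26 (box x) x 20 (box y) x 38 mm high, its top 85 mm above the table. At joint value q it lies at box y = q - 60 mm, box x = -50 mm. Same axes as the box.
- air_pointer: Fixed orange pointer on top of the control box beside the far (+x) side of the air track, tip towards the track; 27 mm long, 10 mm wide, 6 mm high. Origin at its tip end, at box x = -27 mm; its place along the track varies and marks the air setting for drying. Same axes as the box.
- heat (a joint): Heat slider position along its track, m: 0 = fully shut (against the stop at the box's -y end), grows towards the box's +y, 0.12 = fully open. It stays where it is left; about 2 N of friction.
- heat_top (a point): Centre of the top of the heat slider's red grip, which has a white centre line: grip 26 (box x) x 20 (box y) x 38 mm high, its top 85 mm above the table. At joint value q it lies at box y = q - 60 mm, box x = +35 mm. Same axes as the box.
- heat_pointer: Fixed orange pointer on top of the control box beside the far (+x) side of the heat track, tip towards the track; 27 mm long, 10 mm wide, 6 mm high. Origin at its tip end, at box x = +58 mm; its place along the track varies and marks the heat setting for drying. Same axes as the box.
- beaker: Loose bystander, leave alone: clear glass beaker, 64 mm wide, 80 mm high. Origin: underside, at the middle.
- wash_bottle: Loose bystander, leave alone: white bottle with red cap, 60 mm wide, 160 mm high. Origin: underside, at the middle.
- puck_tin: Loose bystander, leave alone: round brass tin, 60 mm wide, 24 mm high. Origin: underside, at the middle.
- paste_jar: Loose bystander, leave alone: amber jar, 56 mm wide, 60 mm high. Origin: underside, at the middle.
- test_block: Loose bystander, leave alone: round steel hardness test block, 54 mm wide, 16 mm high. Origin: underside, at the middle.
There are look-alikes about, which are no part of the job. What is shaped like the basket_red but blue or purple is not meant. Leave any pink look-alike of the basket_green alone.

How it is judged (in metres and radians):
On the way, in this order (a step that is already met when the one before it is completed fails the run):
1. both sliders are fully shut (within 6 mm of the stop) (value of joint each of air, heat below 0.006 m), for 0.2 s.
2. with both sliders shut (within 10 mm of the stop), every basket present hangs by its handle from both prongs of the hook of its colour (x of basket_red_grip in the frame of hook_red_seat between -0.03 and 0.05 m and y of basket_red_grip in the frame of hook_red_seat between -0.018 and 0.018 m and z of basket_red_grip in the frame of hook_red_seat between -0.012 and 0.014 m and angle between each of basket_red, basket_yellow, basket_green's own z axis and vertical below 0.3 rad and contact force between basket_red and hook_red above 0.5 N and x of basket_yellow_grip in the frame of hook_yellow_seat between -0.03 and 0.05 m and y of basket_yellow_grip in the frame of hook_yellow_seat between -0.018 and 0.018 m and z of basket_yellow_grip in the frame of hook_yellow_seat between -0.012 and 0.014 m and contact force between basket_yellow and hook_yellow above 0.5 N and x of basket_green_grip in the frame of hook_green_seat between -0.03 and 0.05 m and y of basket_green_grip in the frame of hook_green_seat between -0.018 and 0.018 m and z of basket_green_grip in the frame of hook_green_seat between -0.012 and 0.014 m and contact force between basket_green and hook_green above 0.5 N and value of joint each of air, heat below 0.01 m), for 0.3 s.
3. each slider's white line is level with its orange pointer (within 6 mm) (y of air_pointer in the frame of air_top between -0.006 and 0.006 m and y of heat_pointer in the frame of heat_top between -0.006 and 0.006 m), for 0.2 s.
At the end, for the whole second after the job is handed in: Each basket present hangs still (under 0.05 m/s, tilt under 0.3 rad) on its colour's hook, borne by it: wire centre within 18 mm sideways of the seat, 30 mm in front to 50 mm behind, 12 mm below to 14 mm above; each slider within 6 mm of its pointer along the track (all of step 3 and x of basket_red_grip in the frame of hook_red_seat between -0.03 and 0.05 m and y of basket_red_grip in the frame of hook_red_seat between -0.018 and 0.018 m and z of basket_red_grip in the frame of hook_red_seat between -0.012 and 0.014 m and angle between each of basket_red, basket_yellow, basket_green's own z axis and vertical below 0.3 rad and contact force between basket_red and hook_red above 0.5 N and x of basket_yellow_grip in the frame of hook_yellow_seat between -0.03 and 0.05 m and y of basket_yellow_grip in the frame of hook_yellow_seat between -0.018 and 0.018 m and z of basket_yellow_grip in the frame of hook_yellow_seat between -0.012 and 0.014 m and contact force between basket_yellow and hook_yellow above 0.5 N and x of basket_green_grip in the frame of hook_green_seat between -0.03 and 0.05 m and y of basket_green_grip in the frame of hook_green_seat between -0.018 and 0.018 m and z of basket_green_grip in the frame of hook_green_seat between -0.012 and 0.014 m and contact force between basket_green and hook_green above 0.5 N and linear speed of each of basket_red, basket_yellow, basket_green below 0.05 m/s); the robot touches nothing.
It fails at once if a basket is lifted off the bench while air or heat is open (slider more than 15 mm from shut) (value of joint any of air, heat above 0.015 m and (height (world z) of basket_red between 0.03 and 0.09 m or height (world z) of basket_yellow between 0.03 and 0.09 m or height (world z) of basket_green between 0.03 and 0.09 m)).
It fails at once if a bystander is pushed more than 50 mm from its place (distance of any of beaker, wash_bottle, puck_tin, paste_jar, test_block from where it was at the start of the episode above 0.05 m).
It fails at once if a standing bystander is knocked over (angle between any of beaker, wash_bottle, paste_jar's own z axis and vertical above 0.6 rad).
Of basket_red, basket_yellow, basket_green only 2 to 3 are there at a start; the rules pass over those that are not, and their reading is None.
At some moment in a run one of basket_red, basket_yellow, basket_green may be knocked a few centimetres aside while the robot is not near it.
It also fails if it takes over 210 s, if anything falls off the work surface, if the arm or the gripper's body presses on something with over 40 N, if the wrist force passes 120 N, or if a joint passes its speed limit or range.

ROBOT

A 7-joint arm with a two-finger parallel gripper is mounted at the origin on the work surface. World frame = base frame: x ahead of the robot, y to its left, z up, the work surface at z = 0. Lengths are in mm, angles in rad, forces in N, time in s.
With the tool pointing down it reaches from about 425 to 875 mm from the base axis. Payload 4.7 kg.
Tool frame: the origin (TCP) lies on the centre line of the jaws, within the pads' length; the fingertips stand 14 mm ahead of it and the grasp point (between the pads) lies 5 mm behind it; z points along the fingers, x is the direction in which the jaws open and shut, and the axes are right-handed (so a half turn about z gives the same grasp; the last joint's range is limited). The gripper opens to 85 mm and grips with 20 to 120 N. Pads are 22 mm wide; open, the fingers measure 114 mm over their backs; the gripper's body (76 mm by 85 mm) begins 54 mm behind the grasp point. The pads swing forward as they close: fully open they stand 13 mm farther back than shut.
Start: joints at [-1.244, 0.321, -0.07, 1.45, 0.023, 1.371, -0.057], TCP at [200.047, 618.47, 245.349] pointing down, gripper open.
Joint ranges: [-2.86, 2.86], [-0.3, 2.09], [-1.38, 1.24], [0.06, 2.45], [-1.56, 4.7], [0.09, 2.05], [-2.69, 2.69]. Speed limits (rad/s): [2.57, 2.57, 3.14, 3.14, 3.14, 3.14, 3.14].

INTERFACE

Orientations are given as a 3x3 rotation matrix whose columns are the frame's x, y, z axes.
In Python, from cell import arm, imaging gives the robot as it stands.
- The arm moves only by the tool drive_tool, never from a script. Its argument "rows" is a list of rows, each a list of 7 numbers: the shift along the tool's x, y, z in mm, then the turn, a rotation vector about the tool's x, y, z in degrees, then the gripper command: -1 is fully open, 1 is shut, values between are in proportion. A call has 1 to 5 rows; each row shifts and turns the commanded pose from where the row before left it, along the tool's axes as they then stand; what a row does not reach is not made up. A row lasts 1/12 s, in which the tool goes at most 41.7 mm and 7.16 degrees, less where a joint would pass 70% of its speed; a pose out of reach is approached as far as the arm can. A call with a gripper value outside its range is refused whole. The fingers move at their own pace and stop on an object; "newtons" is the grip in N (left out, the last holds). Time passes only in rows, so rows that do not move let the fingers close. It gives the time, the measured TCP pose, the force and the opening at its end, in the units of the state.
- arm.get_state(): the state, without advancing time (a new reading comes with each control period).
- imaging.capture(name): name is "side" or "top" or "wrist"; returns a dict with "frame" (384x512x3 uint8, red, green, blue), "vertical_fov" (degrees; the focal length in pixels is half the picture's height over the tangent of half this angle, whatever the lens; pixels are square), "cx", "cy" (the principal point, pixels), "extrinsics" (4x4, takes a point from world to camera coordinates). Camera axes: x right, y up, looking along -z (the intrinsics and any distortion apply to the point x, -y, -z); pixel columns grow to the right and rows downward; lengths in mm; the calibration is good to about 2 mm. A picture is of the moment at which its call begins. There is no depth.
- arm.hand_in(): hands the job in, once; it reports no verdict.
The state is a dict: "t": time; "joint_positions": joint angles; "joint_velocities": joint speeds; "effort": joint torques, N m; "ee_pos": TCP position; "orientation": TCP orientation; "ft_force": force on the tool from outside, world axes, zero at the start; "wrist_torque": the same for the moment, N m; "opening": finger opening in mm.
Only numpy, scipy, OpenCV 4.12 (cv2) and the standard library are available. Lean on these libraries where they do the work, as an engineer would, in place of code of your own. Each camera call takes 0.05 s, during which the arm holds its last target.

## Working session

There is one attempt and no reset: what is moved stays moved. The work goes in short steps, Python scripts to look and compute and a tool call to move; the robot and the scene stay as the last step left them, time stands still between calls to the robot, and variables do not carry over. Pictures are saved under pics/ and viewed, and the job is handed in when it is done.

Besides the shell and the picture viewer there is one more tool, called after ">>>" by a JSON object that holds its "fn" and its "kwargs", one argument or row to a line. drive_tool: Moves the arm, as the interface text tells. Its arguments: {"type":"object","properties":{"rows":{"type":"array"},"newtons":{"type":"number"}},"required":["rows"]}

```bash
ls; mkdir -p pics
python3 - <<'E'
from cell import arm, imaging
import cv2
s=arm.get_state(); print(s)
for n in ["side","top","wrist"]:
    c=imaging.capture(n); cv2.imwrite(f"pics/{n}0.png",c["frame"][:,:,::-1]); print(n,{k:v for k,v in c.items() if k!="frame"})
E
```

```text
pics
{'t': 0.0, 'joint_positions': array([-1.24391134,  0.3218234 , -0.07007483,  1.45169757,  0.02261675,
        1.37081438, -0.05692349]), 'joint_velocities': array([ 0.00140836,  0.00187662,  0.00277607,  0.0013425 , -0.00066706,
       -0.00024515,  0.00087615]), 'effort': array([-4.47999246e-04, -4.93574560e+01, -3.82466214e-01, -3.14333189e+01,
        1.29821475e-02,  1.15942615e-02,  4.60363225e-06]), 'ee_pos': array([199.90652976, 617.94221546, 244.211824  ]), 'orientation': array([[ 3.07707761e-01,  9.51480792e-01, -4.86309830e-04],
       [ 9.51478913e-01, -3.07708122e-01, -1.89448165e-03],
       [-1.95220438e-03,  1.20233157e-04, -9.99998087e-01]]), 'ft_force': array([ 0.20277994,  0.346426  , -0.09451019]), 'wrist_torque': array([0.01923956, 0.00463251, 0.03329564]), 'opening': 85.53796258878432}
side {'vertical_fov': 44.750959020452534, 'cx': 258.3952777680572, 'cy': 207.47703291785675, 'extrinsics': array([[ 9.36540938e-01, -3.50403593e-01, -1.04111788e-02,
        -4.46445978e+02],
       [ 1.77166570e-01,  4.47477179e-01,  8.76570694e-01,
        -2.09626379e+02],

[... 367 characters left out ...]
    [ 9.91692912e-01, -2.97214398e-02,  1.25147132e-01,
        -4.89732939e+02],
       [-1.25775465e-01, -2.02993322e-02,  9.91851032e-01,
        -1.27461436e+03],
       [ 0.00000000e+00,  0.00000000e+00,  0.00000000e+00,
         1.00000000e+00]])}
wrist {'vertical_fov': 67.042608980567, 'cx': 254.49418105079567, 'cy': 187.3161189108933, 'extrinsics': array([[ 3.07540472e-01,  9.51533408e-01, -1.74097765e-03,
        -6.49626936e+02],
       [-9.19083526e-01,  2.96577754e-01, -2.59474678e-01,
         3.45661651e+01],
       [-2.46382490e-01,  8.13990689e-02,  9.65748342e-01,
        -3.78380190e+02],
       [ 0.00000000e+00,  0.00000000e+00,  0.00000000e+00,
         1.00000000e+00]])}
```

View pics/top0.png

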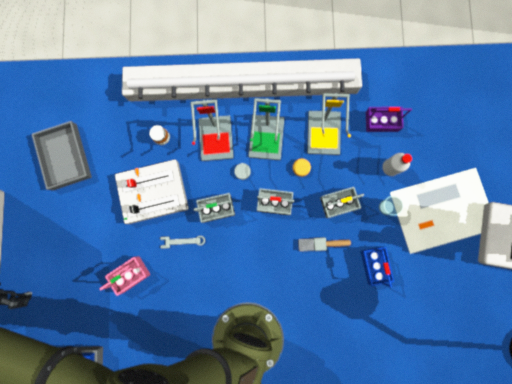

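View pics/side0.png

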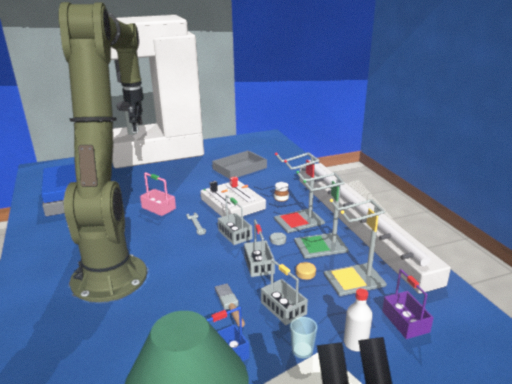

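View pics/wrist0.png

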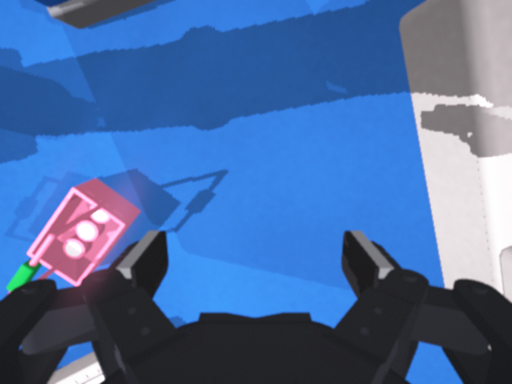

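The top view shows the control box at about (151,191). The three grey baskets are green at (214,207), red at (275,201) and yellow at (341,202). The hooks are red at (214,135), green at (266,135) and yellow at (325,130). The look-alikes are pink (127,275), blue (377,265) and purple (385,118). Next I'll enlarge and measure.

```bash
cat > h.py <<'E'
from cell import arm, imaging
import cv2, numpy as np
def ray(c,u,v):
    H=c["frame"].shape[0]; f=H/2/np.tan(np.radians(c["vertical_fov"])/2)
    d=np.array([(u-c["cx"])/f,-(v-c["cy"])/f,-1.0]); E=c["extrinsics"]; R=E[:3,:3]
    return -R.T@E[:3,3], R.T@d
def pl(c,u,v,z):
    o,d=ray(c,u,v); return o+d*(z-o[2])/d[2]
def px(c,p):
    H=c["frame"].shape[0]; f=H/2/np.tan(np.radians(c["vertical_fov"])/2)
    q=c["extrinsics"][:3,:3]@np.array(p,float)+c["extrinsics"][:3,3]
    return np.array([c["cx"]+f*q[0]/-q[2], c["cy"]-f*q[1]/-q[2]])
def tri(obs):
    A=np.zeros((3,3));b=np.zeros(3)
    for o,d in obs:
        d=d/np.linalg.norm(d);P=np.eye(3)-np.outer(d,d);A+=P;b+=P@o
    x=np.linalg.solve(A,b); return x,[np.linalg.norm((np.eye(3)-np.outer(d,d)/(d@d))@(x-o)) for o,d in obs]
def crop(c,x0,y0,x1,y1,k,name):
    cv2.imwrite("pics/"+name,cv2.resize(c["frame"][y0:y1,x0:x1,::-1],None,fx=k,fy=k,interpolation=cv2.INTER_CUBIC))
E
python3 - <<'E'
from h import *
c=imaging.capture("top")
crop(c,105,150,200,230,8,"box.png")
crop(c,185,90,365,225,4.4,"mid.png")
s=imaging.capture("side"); crop(s,190,150,390,300,4,"s1.png")
print(pl(c,248,335,0))
E
```

```text
[13.42279067 -1.24692475  0.        ]
```

View pics/box.png

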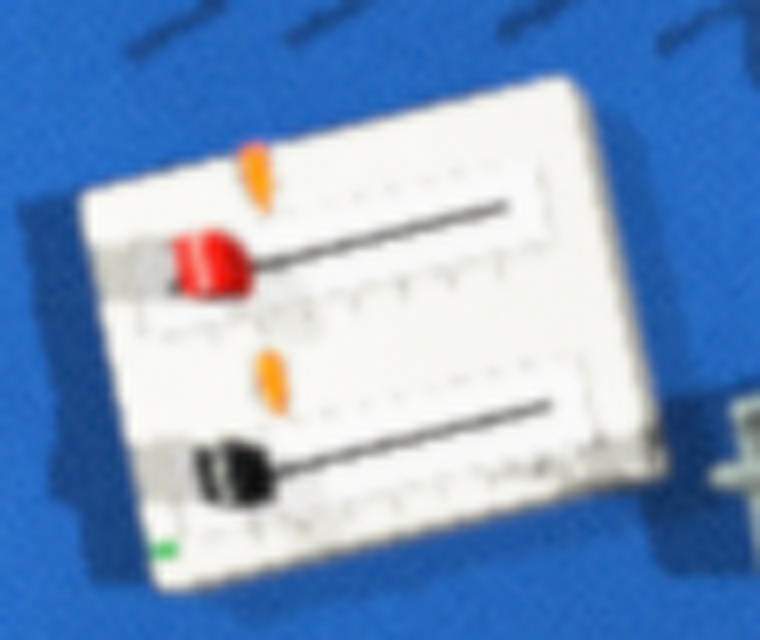

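View pics/mid.png

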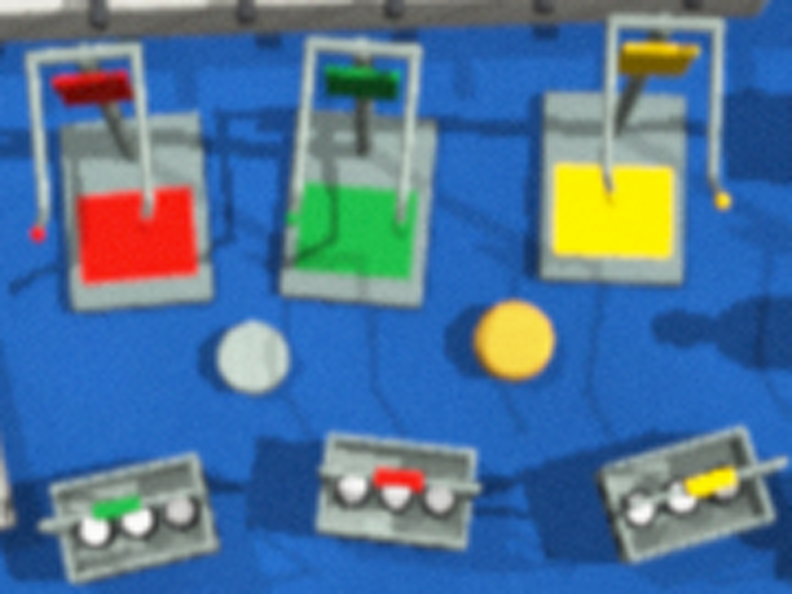

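View pics/s1.png

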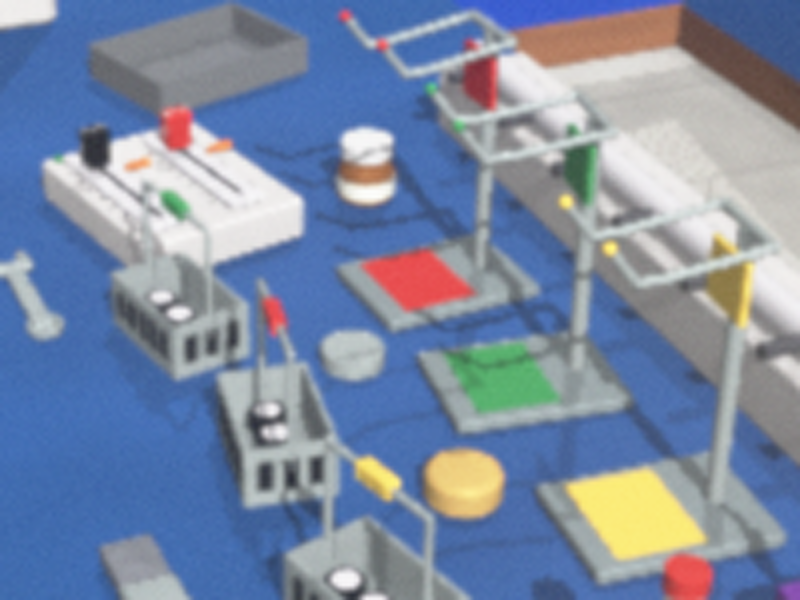

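The crops show all three target baskets: grey bodies with green, red and yellow sleeves at mid.png (115,507), (398,480) and (710,483). Each stand has its coloured foot patch and prong tips. Both sliders are near the left (+y, open) end. Now I'll measure.

```bash
cat > meas.py <<'E'
from h import *
def masks(c):
    hsv=cv2.cvtColor(c["frame"],cv2.COLOR_RGB2HSV)
    m=lambda lo,hi: cv2.inRange(hsv,np.array(lo),np.array(hi))
    return {"red":m([0,150,100],[6,255,255])|m([172,150,100],[180,255,255]),"yellow":m([22,140,130],[32,255,255]),"green":m([50,120,60],[85,255,255]),"orange":m([8,150,150],[20,255,255])}
def blobs(c):
    out={}
    for k,m in masks(c).items():
        n,l,st,ce=cv2.connectedComponentsWithStats(m)
        out[k]=[(int(st[i,4]),np.round(ce[i],1).tolist()) for i in range(1,n) if st[i,4]>=3]
    return out
E
python3 - <<'E'
from meas import *
t=imaging.capture("top"); s=imaging.capture("side")
for n,c in(("top",t),("side",s)):
    for k,v in blobs(c).items(): print(n,k,v)
f=lambda x,y:(105+x/8-.5+.06,150+y/8-.44)
for n,x,y,z in [("TL",80,195,40),("TR",580,78,40),("BL",155,590,40),("BR",660,450,40),("hs1",255,268,46),("hs2",508,205,46),("as1",275,475,46),("as2",550,403,46),("htip",266,210,46),("atip",283,413,46),("hline",203,262,85),("aline",225,470,85)]:
    print(n,np.round(pl(t,*f(x,y),z),1))
E
```

```text
top red [(91, [205.9, 109.4]), (43, [393.9, 109.5]), (485, [215.6, 143.3]), (4, [193.5, 142.5]), (67, [406.3, 158.1]), (37, [132.5, 182.8]), (10, [128.1, 183.1]), (39, [275.4, 198.4]), (46, [386.3, 268.0])]
top yellow [(48, [333.8, 101.0]), (526, [323.9, 137.6]), (6, [348.5, 135.0]), (193, [301.8, 166.9]), (52, [346.0, 199.1])]
top green [(93, [266.7, 107.9]), (507, [265.0, 142.2]), (37, [210.8, 205.0]), (32, [114.8, 278.7])]
top orange [(7, [165.7, 136.4]), (3, [293.0, 167.0]), (13, [136.8, 171.5]), (13, [138.4, 196.8]), (71, [425.7, 224.4])]
side red [(48, [310.2, 170.0]), (40, [234.1, 182.1]), (205, [293.6, 219.5]), (17, [258.1, 227.6]), (41, [413.0, 281.0]), (90, [361.7, 294.2]), (89, [219.1, 315.2])]
side yellow [(6, [375.0, 225.5]), (12, [282.9, 269.0])]
side green [(3, [297.3, 171.3]), (22, [153.7, 176.1]), (4, [232.8, 200.0]), (229, [314.9, 244.2])]
side orange []
TL [548.  428.6  40. ]
TR [590.9 219.6  40. ]
BL [383.3 394.5  40. ]
BR [434.7 186.8  40. ]
hs1 [514.2 352.9  46. ]
hs2 [537.3 248.1  46. ]
as1 [428.5 343.7  46. ]
as2 [454.7 230.7  46. ]
htip [538.3 348.6  46. ]
atip [453.8 340.6  46. ]
hline [511.5 360.8  85. ]
aline [427.9 350.9  85. ]
```

Run:
```python
from meas import *
t=imaging.capture("top"); M=masks(t)
for k,(x,y) in {"red":(215,143),"yellow":(324,138),"green":(265,142)}.items():
    n,l,st,ce=cv2.connectedComponentsWithStats(M[k]); i=l[y,x]
    cs,_=cv2.findContours((l==i).astype(np.uint8),cv2.RETR_EXTERNAL,cv2.CHAIN_APPROX_NONE)
    b=cv2.boxPoints(cv2.minAreaRect(cs[0])); P=np.array([pl(t,*q,12.5)[:2] for q in b]); print(k,b.round(1).tolist(),P.round(1).tolist())
    print(' centre',P.mean(0).round(1),'sides',[(round(float(np.linalg.norm(P[(j+1)%4]-P[j])),1),round(float(np.degrees(np.arctan2(*(P[(j+1)%4]-P[j])[::-1]))),1)) for j in range(4)])
crop(t,185,90,240,165,8,"hr.png");crop(t,240,90,295,165,8,"hg.png");crop(t,300,85,355,160,8,"hy.png")
im=np.hstack([cv2.imread("pics/h%s.png"%k) for k in "rgy"]); im=cv2.resize(im,(800,364)); cv2.imwrite("pics/hooks.png",im)
```

```text
red [[201.8000030517578, 134.60000610351562], [227.8000030517578, 132.39999389648438], [229.39999389648438, 151.60000610351562], [203.39999389648438, 153.8000030517578]] [[680.0, 140.7], [684.6, 51.5], [617.5, 47.2], [612.8, 135.9]]
 centre [648.7  93.8] sides [(89.4, -87.0), (67.3, -176.3), (88.8, 93.0), (67.3, 4.1)]
yellow [[311.0, 128.0], [337.0, 128.0], [337.0, 147.0], [311.0, 147.0]] [[690.6, -232.8], [687.6, -321.0], [621.7, -317.6], [624.5, -229.9]]
 centre [ 656.1 -275.3] sides [(88.2, -91.9), (66.0, 177.0), (87.7, 88.1), (66.1, -2.5)]
green [[249.0, 150.60000610351562], [250.60000610351562, 131.0], [279.29998779296875, 133.39999389648438], [277.70001220703125, 153.0]] [[619.0, -19.4], [687.1, -26.6], [675.5, -124.3], [607.6, -116.5]]
 centre [647.3 -71.7] sides [(68.6, -6.0), (98.4, -96.8), (68.4, 173.4), (97.8, 83.3)]
```

View pics/hr.png

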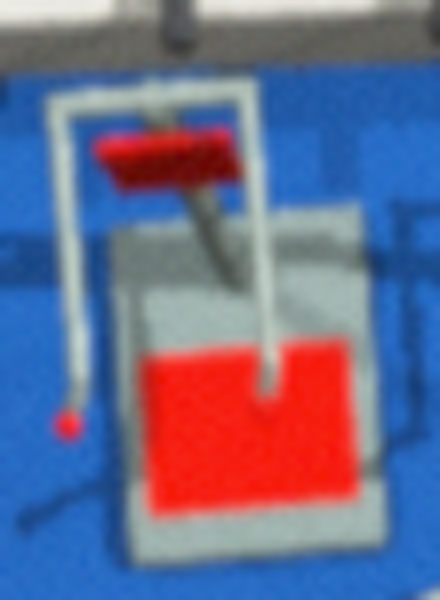

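View pics/hg.png

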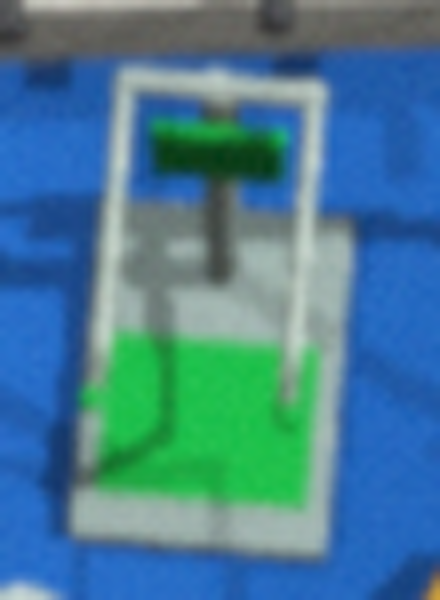

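View pics/hy.png

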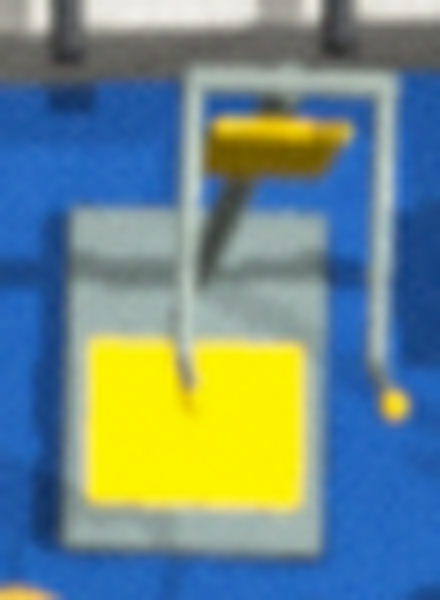

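Run:
```python
from meas import *
t=imaging.capture("top"); s=imaging.capture("side")
O={"red":(185,90),"green":(240,90),"yellow":(300,85)}
D={"red":[(70,425),(267,400),(57,98),(248,90)],"green":[(90,397),(287,415),(125,80),(316,95)],"yellow":[(187,398),(395,405),(196,78),(386,83)]}
F={"red":[(112,228),(357,208),(385,545),(132,562)],"green":[(115,200),(355,222),(325,553),(70,535)],"yellow":[(70,208),(328,212),(322,553),(62,548)]}
for k in O:
    g=lambda q,z:pl(t,O[k][0]+q[0]/8-.44,O[k][1]+q[1]/8-.44,z)[:2]
    a,b=[g(q,262) for q in D[k][:2]]; c,d=[g(q,242) for q in D[k][2:]]
    tm=(a+b)/2; cm=(c+d)/2; dr=cm-tm
    print(k,"tips",a.round(1),b.round(1),"w",np.linalg.norm(a-b).round(1),"mid",tm.round(1),"len",np.linalg.norm(dr).round(1),"yaw mid",np.degrees(np.arctan2(dr[1],dr[0])).round(1),"yaw tips",np.degrees(np.arctan2(*(a-b)[::-1])).round(1)-90,"corners",np.degrees(np.arctan2(*(c-d)[::-1])).round(1)-90,np.linalg.norm(c-d).round(1))
    P=np.array([g(q,12) for q in F[k]]); f=(P[2]+P[3])/2; r=(P[0]+P[1])/2; e=r-f
    u=e/np.linalg.norm(e); print("  foot len",np.linalg.norm(e).round(1),"w",np.linalg.norm(P[2]-P[3]).round(1),np.linalg.norm(P[0]-P[1]).round(1),"yaw",np.degrees(np.arctan2(e[1],e[0])).round(1),"origin(foot)",(P.mean(0)-35*u).round(1),"origin(tips)",(tm+42*u).round(1))
crop(s,250,140,400,260,5,"sh.png")
```

```text
red tips [590.2 123.5] [596.8  55.1] w 68.7 mid [593.5  89.3] len 121.8 yaw mid 3.6 yaw tips 5.5 corners 0.4000000000000057 68.4
  foot len 147.4 w 107.8 105.9 yaw 3.2 origin(foot) [633.   92.4] origin(tips) [635.4  91.6]
green tips [594.9 -35.9] [ 586.3 -103.6] w 68.2 mid [590.6 -69.7] len 121.4 yaw mid -6.9 yaw tips -7.200000000000003 corners -6.700000000000003 68.2
  foot len 146.2 w 108.2 103.4 yaw -8.0 origin(foot) [631.  -75.8] origin(tips) [632.2 -75.6]
yellow tips [ 602.  -234.8] [ 597.2 -305.8] w 71.2 mid [ 599.6 -270.3] len 122.2 yaw mid -4.5 yaw tips -3.9000000000000057 corners -3.5999999999999943 67.1
  foot len 148.7 w 109.4 110.0 yaw -3.9 origin(foot) [ 640.6 -273.9] origin(tips) [ 641.5 -273.1]
```

View pics/sh.png

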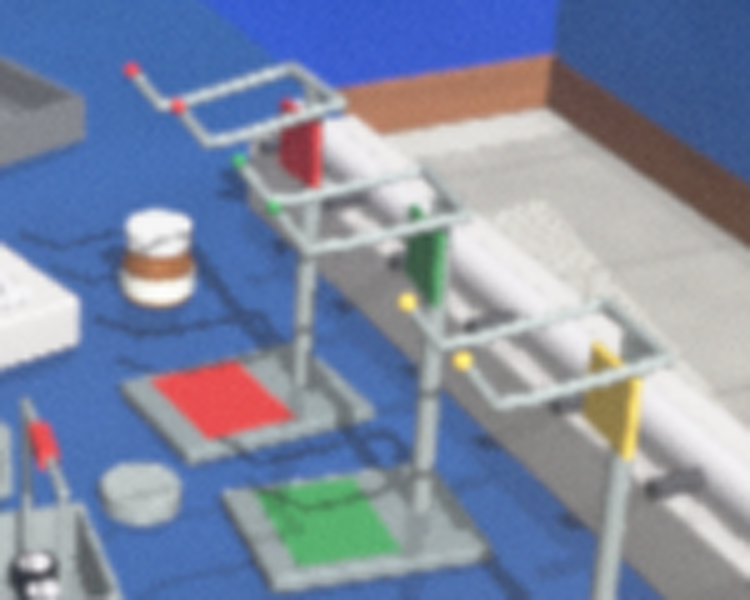

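```bash
cat > go.py <<'E'
import sys
from h import *
# usage: go.py x y z [toolx_angle_deg]; gives shift in tool axes after making tool vertical
def go(x,y,z,a=None):
    s=arm.get_state(); R=s["orientation"]; p=s["ee_pos"]
    cur=np.degrees(np.arctan2(R[1,0],R[0,0])); tilt=np.cross(R[:,2],[0,0,-1]); 
    d=np.array([x,y,z])-p
    print("t %.1f pos %s ang %.1f tiltfix(tool,deg) %s open %.1f F %s"%(s["t"],p.round(1),cur,np.degrees(R.T@tilt).round(2),s["opening"],s["ft_force"].round(1)))
    if a is None: a=cur
    print("rz total %.1f ; joints %s"%(-((a-cur+180)%360-180),s["joint_positions"].round(2)))
    def sh(ang):
        X=np.array([np.cos(np.radians(ang)),np.sin(np.radians(ang)),0]); Z=np.array([0,0,-1.]); Y=np.cross(Z,X)
        return np.round([d@X,d@Y,d@Z],1)
    print("shift with current axes",sh(cur)," after turn",sh(a))
if __name__=="__main__": go(*map(float,sys.argv[1:]))
E
python3 - <<'E'
from meas import *
t=imaging.capture("top"); s=imaging.capture("side")
for n,a,b in [("rtipL",(193.5,142.5),(275.8,153.6)),("ytipR",(348.5,135),(342,211.7)),("ytipL",(322.9,134.3),(331,199.7)),("gtipL",(250.8,139.2),(297.3,171.3)),("red sl",(275.4,198.4),(258.1,227.6)),("yel sl",(346,199.1),(283.5,268.8)),("gre sl",(210.8,205),(232.8,200.2)),("heat",(130,182.5),(234.1,177.5))]:
    x,e=tri([ray(t,*a),ray(s,*b)]); print(n,x.round(1),np.round(e[0],1))
E
python3 go.py 427.9 350.9 150 102.2
```

```text
rtipL [589.2 123.3 262.2] 1.5
ytipR [ 597.1 -304.4  261.6] 0.8
ytipL [ 602.  -234.7  261.4] 0.2
gtipL [593.8 -35.7 263.5] 0.7
red sl [ 440.5 -100.9  133.6] 0.9
yel sl [ 431.8 -313.9  131. ] 1.5
gre sl [425.5  96.1 131.8] 1.8
heat [511.4 360.7  84.4] 0.5
t 0.6 pos [200.1 618.5 245.3] ang 72.1 tiltfix(tool,deg) [ 0. -0. -0.] open 85.6 F [ 0.5 -0.3  1.2]
rz total -30.1 ; joints [-1.24  0.32 -0.07  1.45  0.02  1.37 -0.06]
shift with current axes [-184.5  299.1   95.3]  after turn [-309.7  166.1   95.3]
```

>>> {"fn": "drive_tool", "kwargs": {
  "rows": [
    [0,0,0,0,0,-6,-1],
    [0,0,0,0,0,-6,-1],
    [0,0,0,0,0,-6,-1],
    [0,0,0,0,0,-6,-1],
    [0,0,0,0,0,-6,-1]
  ],
  "newtons": 40
}}

```text
t: 1.02
ee_pos: [200.0, 618.5, 245.4]
orientation: [[-0.214, 0.977, 0.0], [0.977, 0.214, 0.0], [0.0, 0.0, -1.0]]
ft_force: [-0.4, 0.4, 0.5]
opening: 85.1
```

>>> {"fn": "drive_tool", "kwargs": {
  "rows": [
    [-31,16.6,0,0,0,0,-1],
    [-31,16.6,0,0,0,0,-1],
    [-31,16.6,0,0,0,0,-1],
    [-31,16.6,0,0,0,0,-1],
    [-31,16.6,0,0,0,0,-1]
  ]
}}

```text
t: 1.43
ee_pos: [314.6, 482.9, 245.5]
orientation: [[-0.209, 0.978, 0.0], [0.978, 0.209, 0.0], [0.0, 0.0, -1.0]]
ft_force: [0.1, 0.3, 0.2]
opening: 85.6
```

>>> {"fn": "drive_tool", "kwargs": {
  "rows": [
    [-31,16.6,0,0,0,0,-1],
    [-31,16.6,0,0,0,0,-1],
    [-31,16.6,0,0,0,0,-1],
    [-31,16.6,0,0,0,0,-1],
    [-31,16.6,0,0,0,0,-1]
  ]
}}

```text
t: 1.85
ee_pos: [428.1, 348.6, 245.7]
orientation: [[-0.209, 0.978, 0.001], [0.978, 0.209, 0.001], [0.0, 0.001, -1.0]]
ft_force: [1.0, -0.1, -0.3]
opening: 85.7
```

```bash
python3 go.py 427.9 350.9 150 102.2
python3 - <<'E'
from meas import *
c=imaging.capture("wrist"); cv2.imwrite("pics/w1.png",c["frame"][:,:,::-1])
E
```

```text
t 1.9 pos [428.1 348.6 245.7] ang 102.1 tiltfix(tool,deg) [ 0.04 -0.03  0.  ] open 85.7 F [ 1.  -0.1 -0.3]
rz total -0.1 ; joints [-0.8   0.11  0.08  1.7  -0.01  1.33  1.06]
shift with current axes [ 2.3  0.2 95.7]  after turn [ 2.3  0.2 95.7]
```

View pics/w1.png

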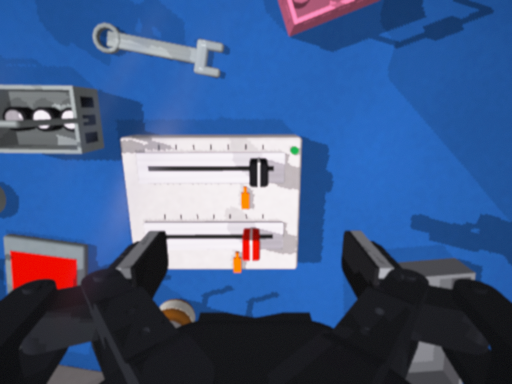

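The wrist view is aligned with the box. The air grip is at (258,172), with its pointer tip at about (245,190). The heat grip is at (251,244), with its pointer tip at about (237,254).

Run:
```python
from meas import *
c=imaging.capture("wrist"); crop(c,210,135,310,275,5.5/1.3,"w1c.png")
m=masks(c)["orange"]; n,l,st,ce=cv2.connectedComponentsWithStats(m)
for i in range(1,n):
    if st[i,4]>20: print(st[i],ce[i].round(1))
Y=np.array([-np.sin(np.radians(12.1)),np.cos(np.radians(12.1))]);X=np.array([Y[1],-Y[0]])
for nme,u,v,z in [("tipA",245.3,188,45),("bodyA",245.4,199,45),("tipH",237.5,253,45),("lineA",258,160,85),("lineH",251.5,229,85),("TL",122,137,40),("TR",301,136,40),("BR",297,269,40)]:
    p=pl(c,u,v,z)[:2]; print(nme,p.round(1),"along y %.1f x %.1f"%(p@Y,p@X))
print("box centre yx",np.array([489.2,307.4])@Y,np.array([489.2,307.4])@X)
```

```text
[250 183   8  22 132] [253.6 195.2]
[243 249   7  19 110] [245.9 259.5]
tipA [461.6 334.5] along y 230.3 x 521.5
bodyA [474.9 337.2] along y 230.1 x 535.1
tipH [546.7 341. ] along y 218.8 x 606.0
lineA [419.2 340.7] along y 245.3 x 481.3
lineH [494.2 349.1] along y 237.7 x 556.4
TL [431.9 184.6] along y 90.0 x 461.0
TR [389.9 385. ] along y 294.8 x 462.0
BR [556.3 420.8] along y 294.9 x 632.2
box centre yx 198.0251660070459 542.768305658945
```

View pics/w1c.png

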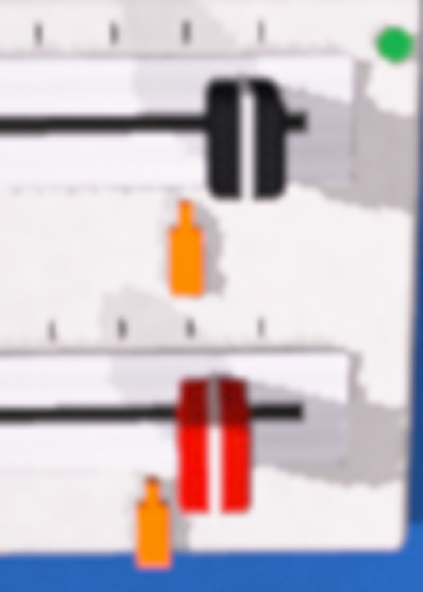

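```bash
python3 go.py 427.9 350.9 150 102.1
python3 - <<'E'
from meas import *
c=imaging.capture("wrist")
for i in [1]:
  n,l,st,ce=cv2.connectedComponentsWithStats(masks(c)["orange"]); print([ce[j].round(1) for j in range(1,n) if st[j,4]>20])
Y=np.array([-np.sin(np.radians(12.1)),np.cos(np.radians(12.1))]);X=np.array([Y[1],-Y[0]])
for nme,u,v,z in [("tipA",253.7,183,46),("tipH",245.9,248.5,46),("lineA",268.9,170,85),("lineH",261.1,246,85)]:
    p=pl(c,u,v,z)[:2]; print(nme,p.round(1),"along y %.1f x %.1f"%(p@Y,p@X))
E
```

```text
t 1.9 pos [432.5 343.5 245.8] ang 101.4 tiltfix(tool,deg) [ 0.14  0.17 -0.  ] open 85.4 F [ 0.2 -1.4  0. ]
rz total -0.7 ; joints [-0.8   0.11  0.08  1.7  -0.01  1.33  1.06]
shift with current axes [ 8.2 -3.  95.8]  after turn [ 8.2 -2.9 95.8]
[array([250.8, 196.2]), array([243. , 260.4])]
tipA [451.2 345.8] along y 243.6 x 513.6
tipH [535.7 353. ] along y 232.8 x 597.7
lineA [424.9 356.6] along y 259.6 x 490.2
lineH [509.5 366.1] along y 251.2 x 575.0
```

>>> {"fn": "drive_tool", "kwargs": {
  "rows": [
    [0,0,0,0,0,0,-1],
    [0,0,0,0,0,0,-1]
  ]
}}

```text
t: 2.17
ee_pos: [426.2, 351.4, 245.4]
orientation: [[-0.211, 0.977, -0.0], [0.977, 0.211, 0.001], [0.001, -0.0, -1.0]]
ft_force: [0.1, 1.0, 0.5]
opening: 85.5
```

```bash
python3 go.py 427.9 350.9 72 102.1
python3 - <<'E'
from meas import *
c=imaging.capture("wrist")
crop(c,200,125,320,275,4,"w2c.png")
E
```

```text
t 2.2 pos [426.2 351.4 245.4] ang 102.2 tiltfix(tool,deg) [-0.01 -0.04  0.  ] open 85.5 F [0.1 1.  0.5]
rz total 0.1 ; joints [-0.81  0.11  0.07  1.7  -0.01  1.33  1.05]
shift with current axes [ -0.9   1.6 173.4]  after turn [ -0.8   1.6 173.4]
```

View pics/w2c.png

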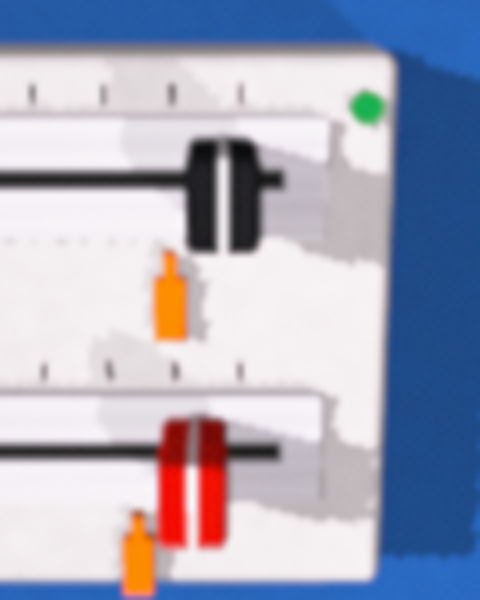

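The grip is centred between the jaws (u≈256 against 254.5) and square to them. Descending.

>>> {"fn": "drive_tool", "kwargs": {
  "rows": [
    [0,1.5,35,0,0,0,-1],
    [0,0,35,0,0,0,-1],
    [0,0,35,0,0,0,-1],
    [0,0,35,0,0,0,-1],
    [0,0,33,0,0,0,-0.5]
  ]
}}

```text
t: 2.63
ee_pos: [427.3, 351.6, 70.6]
orientation: [[-0.212, 0.977, -0.0], [0.977, 0.212, 0.0], [0.0, -0.0, -1.0]]
ft_force: [0.9, 0.9, -0.4]
opening: 75.3
```

>>> {"fn": "drive_tool", "kwargs": {
  "rows": [
    [0,0,0,0,0,0,1],
    [0,0,0,0,0,0,1],
    [0,0,0,0,0,0,1],
    [0,0,0,0,0,0,1],
    [0,0,0,0,0,0,1]
  ]
}}

```text
t: 3.05
ee_pos: [430.1, 352.2, 75.3]
orientation: [[-0.21, 0.978, 0.004], [0.978, 0.21, 0.004], [0.003, 0.004, -1.0]]
ft_force: [-0.8, -0.1, 2.9]
opening: 19.5
```

```bash
python3 go.py 427.9 350.9 72 102.1
```

```text
t 3.0 pos [430.1 352.2  75.3] ang 102.1 tiltfix(tool,deg) [ 0.25 -0.17 -0.  ] open 19.5 F [-0.8 -0.1  2.9]
rz total 0.0 ; joints [-0.8   0.27  0.07  1.88 -0.02  0.99  1.07]
shift with current axes [-0.8 -2.4  3.3]  after turn [-0.8 -2.4  3.3]
```

>>> {"fn": "drive_tool", "kwargs": {
  "rows": [
    [-16,0,0,0,0,0,1],
    [-22,0,0,0,0,0,1],
    [-22,0,0,0,0,0,1],
    [-22,0,0,0,0,0,1],
    [-18,0,0,0,0,0,1]
  ]
}}

```text
t: 3.47
ee_pos: [451.5, 253.4, 75.3]
orientation: [[-0.209, 0.978, 0.004], [0.978, 0.209, 0.004], [0.003, 0.005, -1.0]]
ft_force: [0.5, 2.9, 3.3]
opening: 19.2
```

>>> {"fn": "drive_tool", "kwargs": {
  "rows": [
    [-6,0,0,0,0,0,1],
    [-4,0,0,0,0,0,1],
    [-3,0,0,0,0,0,1],
    [0,0,0,0,0,0,1]
  ]
}}

```text
t: 3.8
ee_pos: [454.1, 241.2, 75.3]
orientation: [[-0.209, 0.978, 0.004], [0.978, 0.209, 0.004], [0.003, 0.005, -1.0]]
ft_force: [-0.5, 0.2, 6.3]
opening: 19.1
```

```bash
python3 go.py 427.9 350.9 72 102.1
```

```text
t 3.8 pos [454.1 241.2  75.3] ang 102.1 tiltfix(tool,deg) [ 0.28 -0.16  0.  ] open 19.1 F [-0.5  0.2  6.3]
rz total -0.0 ; joints [-0.67  0.19  0.14  1.98 -0.03  0.97  1.27]
shift with current axes [112.8  -2.7   3.3]  after turn [112.8  -2.7   3.3]
```

>>> {"fn": "drive_tool", "kwargs": {
  "rows": [
    [-2,0,0,0,0,0,1],
    [-2,0,0,0,0,0,1],
    [0,0,0,0,0,0,1],
    [0,0,0,0,0,0,1]
  ]
}}

```text
t: 4.13
ee_pos: [454.2, 240.9, 75.3]
orientation: [[-0.211, 0.977, 0.004], [0.977, 0.211, 0.008], [0.007, 0.006, -1.0]]
ft_force: [-2.3, 7.0, 4.5]
opening: 19.2
```

>>> {"fn": "drive_tool", "kwargs": {
  "rows": [
    [-2,0,0,0,0,0,1],
    [-2,0,0,0,0,0,1],
    [0,0,0,0,0,0,1],
    [0,0,0,0,0,0,1]
  ]
}}

```text
t: 4.47
ee_pos: [454.2, 240.7, 75.3]
orientation: [[-0.213, 0.977, 0.004], [0.977, 0.213, 0.012], [0.011, 0.007, -1.0]]
ft_force: [-2.1, 15.4, 1.4]
opening: 18.8
```

>>> {"fn": "drive_tool", "kwargs": {
  "rows": [
    [7,0,0,0,0,0,1],
    [0,0,0,0,0,0,-0.4],
    [0,0,0,0,0,0,-0.4],
    [0,0,0,0,0,0,-0.4],
    [0,0,0,0,0,0,-0.4]
  ]
}}

```text
t: 4.88
ee_pos: [452.7, 238.1, 72.3]
orientation: [[-0.208, 0.978, -0.0], [0.978, 0.208, -0.0], [-0.0, -0.0, -1.0]]
ft_force: [0.1, 0.0, -0.9]
opening: 59.7
```

>>> {"fn": "drive_tool", "kwargs": {
  "rows": [
    [0,0,-20,0,0,0,-0.4],
    [0,0,-30,0,0,0,-0.4],
    [0,0,-30,0,0,0,-0.4],
    [0,0,0,0,0,0,-0.4]
  ]
}}

```text
t: 5.22
ee_pos: [456.0, 240.0, 158.1]
orientation: [[-0.208, 0.978, 0.008], [0.978, 0.208, 0.005], [0.003, 0.009, -1.0]]
ft_force: [1.5, 0.8, 0.8]
opening: 59.7
```

```bash
python3 go.py 511.5 360.8 150 102.1
```

```text
t 5.2 pos [456.  240.  158.1] ang 102.0 tiltfix(tool,deg) [ 0.53 -0.19 -0.  ] open 59.7 F [1.5 0.8 0.8]
rz total -0.1 ; joints [-0.67  0.09  0.14  1.91 -0.01  1.14  1.26]
shift with current axes [106.6  79.5   8.1]  after turn [106.4  79.6   8.1]
```

>>> {"fn": "drive_tool", "kwargs": {
  "rows": [
    [27,20.5,0,0,0,0,-0.5],
    [27,20.5,0,0,0,0,-0.5],
    [27,20.5,0,0,0,0,-0.5],
    [26,20.5,0,0,0,0,-0.5],
    [0,0,0,0,0,0,-0.5]
  ]
}}

```text
t: 5.63
ee_pos: [510.8, 366.8, 151.1]
orientation: [[-0.214, 0.977, 0.0], [0.977, 0.214, 0.003], [0.003, 0.001, -1.0]]
ft_force: [-1.2, 0.3, 0.4]
opening: 63.7
```

>>> {"fn": "drive_tool", "kwargs": {
  "rows": [
    [0,0,0,0,0,0,-0.5],
    [0,0,0,0,0,0,-0.5]
  ]
}}

```text
t: 5.8
ee_pos: [510.4, 359.4, 151.5]
orientation: [[-0.208, 0.978, -0.001], [0.978, 0.208, -0.002], [-0.001, -0.001, -1.0]]
ft_force: [0.5, -1.0, 0.6]
opening: 63.8
```

```bash
python3 go.py 511.5 360.8 72 102.1;python3 - <<'E'
from meas import *
c=imaging.capture("wrist"); cv2.imwrite("pics/w3.png",c["frame"][:,:,::-1])
E
```

```text
t 5.8 pos [510.4 359.4 151.5] ang 102.0 tiltfix(tool,deg) [-0.07  0.08 -0.  ] open 63.8 F [ 0.5 -1.   0.6]
rz total -0.1 ; joints [-0.74  0.33  0.1   1.64 -0.03  1.18  1.15]
shift with current axes [ 1.1  1.4 79.5]  after turn [ 1.1  1.4 79.5]
```

View pics/w3.png

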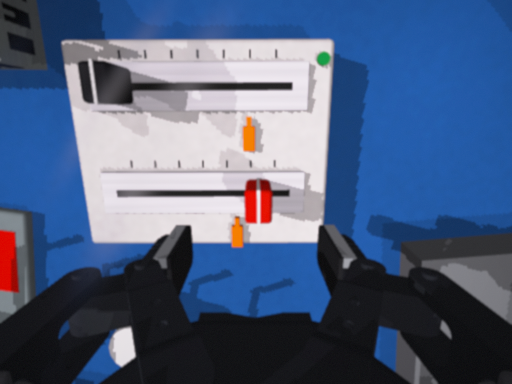

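The air grip is at the left stop (90,82), and the heat grip (259,200) sits between the jaws. Descending onto it.

>>> {"fn": "drive_tool", "kwargs": {
  "rows": [
    [1,1,26,0,0,0,-0.5],
    [0,0,30,0,0,0,-0.5],
    [0,0,22,0,0,0,-0.5],
    [0,0,0,0,0,0,0],
    [0,0,0,0,0,0,1]
  ]
}}

```text
t: 6.27
ee_pos: [510.6, 360.1, 73.8]
orientation: [[-0.208, 0.978, -0.002], [0.978, 0.208, -0.002], [-0.001, -0.002, -1.0]]
ft_force: [0.2, -0.7, 0.4]
opening: 41.0
```

>>> {"fn": "drive_tool", "kwargs": {
  "rows": [
    [0,0,0,0,0,0,1],
    [0,0,0,0,0,0,1],
    [0,0,0,0,0,0,1],
    [0,0,0,0,0,0,1]
  ]
}}

```text
t: 6.6
ee_pos: [512.5, 362.3, 76.8]
orientation: [[-0.209, 0.978, 0.003], [0.978, 0.209, 0.002], [0.001, 0.003, -1.0]]
ft_force: [-0.3, -1.3, 7.4]
opening: 19.2
```

>>> {"fn": "drive_tool", "kwargs": {
  "rows": [
    [-16,0,0,0,0,0,1],
    [-22,0,0,0,0,0,1],
    [-22,0,0,0,0,0,1],
    [-22,0,0,0,0,0,1],
    [-14,0,0,0,0,0,1]
  ]
}}

```text
t: 7.02
ee_pos: [533.0, 267.4, 76.8]
orientation: [[-0.208, 0.978, 0.004], [0.978, 0.208, 0.003], [0.002, 0.004, -1.0]]
ft_force: [0.2, 2.7, 6.1]
opening: 19.2
```

>>> {"fn": "drive_tool", "kwargs": {
  "rows": [
    [-4,0,0,0,0,0,1],
    [-3,0,0,0,0,0,1],
    [-2,0,0,0,0,0,1],
    [0,0,0,0,0,0,1],
    [0,0,0,0,0,0,1]
  ]
}}

```text
t: 7.43
ee_pos: [534.6, 260.1, 76.8]
orientation: [[-0.209, 0.978, 0.004], [0.978, 0.209, 0.003], [0.002, 0.004, -1.0]]
ft_force: [-1.0, -0.2, 7.2]
opening: 19.6
```

>>> {"fn": "drive_tool", "kwargs": {
  "rows": [
    [-2,0,0,0,0,0,1],
    [-2,0,0,0,0,0,1],
    [-2,0,0,0,0,0,1],
    [0,0,0,0,0,0,1],
    [0,0,0,0,0,0,1]
  ]
}}

```text
t: 7.85
ee_pos: [534.9, 258.4, 76.8]
orientation: [[-0.212, 0.977, 0.004], [0.977, 0.212, 0.008], [0.007, 0.005, -1.0]]
ft_force: [-1.1, 7.6, 3.9]
opening: 19.0
```

>>> {"fn": "drive_tool", "kwargs": {
  "rows": [
    [-2,0,0,0,0,0,1],
    [-2,0,0,0,0,0,1],
    [0,0,0,0,0,0,1],
    [0,0,0,0,0,0,1]
  ]
}}

```text
t: 8.18
ee_pos: [534.9, 258.2, 76.9]
orientation: [[-0.214, 0.977, 0.004], [0.977, 0.214, 0.012], [0.011, 0.006, -1.0]]
ft_force: [-1.3, 14.5, 2.1]
opening: 19.1
```

>>> {"fn": "drive_tool", "kwargs": {
  "rows": [
    [7,0,0,0,0,0,1],
    [0,0,0,0,0,0,-0.4],
    [0,0,0,0,0,0,-0.4],
    [0,0,0,0,0,0,-0.4],
    [0,0,0,0,0,0,-0.4]
  ]
}}

```text
t: 8.6
ee_pos: [533.8, 255.2, 74.1]
orientation: [[-0.208, 0.978, -0.0], [0.978, 0.208, -0.001], [-0.001, -0.0, -1.0]]
ft_force: [-0.1, 0.7, -0.0]
opening: 59.8
```

>>> {"fn": "drive_tool", "kwargs": {
  "rows": [
    [0,0,-30,0,0,0,-1],
    [0,0,-40,0,0,0,-1],
    [0,0,-40,0,0,0,-1],
    [0,0,-40,0,0,0,-1],
    [0,0,-20,0,0,0,-1]
  ]
}}

```text
t: 9.02
ee_pos: [535.6, 256.3, 249.9]
orientation: [[-0.208, 0.978, 0.006], [0.978, 0.208, 0.003], [0.002, 0.007, -1.0]]
ft_force: [1.6, 1.0, 0.9]
opening: 85.3
```

>>> {"fn": "drive_tool", "kwargs": {
  "rows": [
    [0,0,0,0,0,0,-1],
    [0,0,0,0,0,0,-1]
  ]
}}

```text
t: 9.18
ee_pos: [534.5, 256.0, 245.7]
orientation: [[-0.208, 0.978, 0.003], [0.978, 0.208, 0.001], [0.001, 0.003, -1.0]]
ft_force: [0.6, -0.4, -0.9]
opening: 85.3
```

```bash
python3 - <<'E'
from meas import *
t=imaging.capture("top"); s=imaging.capture("side")
crop(t,100,90,365,260,3,"t4.png")
for n,c in(("top",t),("side",s)):
    for k,v in blobs(c).items(): print(n,k,v)
E
python3 go.py 425.5 96.1 240 0
```

```text
top red [(92, [205.9, 109.4]), (43, [393.9, 109.5]), (484, [215.6, 143.3]), (4, [193.5, 142.5]), (67, [406.3, 158.1]), (26, [164.2, 174.8]), (10, [159.7, 175.7]), (38, [275.6, 198.4]), (44, [386.4, 268.0])]
top yellow [(49, [333.8, 101.1]), (526, [323.9, 137.6]), (6, [348.5, 135.0]), (195, [301.7, 166.8]), (51, [346.2, 199.0])]
top green [(96, [266.7, 108.0]), (509, [264.9, 142.2]), (38, [210.9, 205.0]), (31, [114.8, 278.7])]
top orange [(8, [165.6, 136.8]), (3, [293.0, 167.0]), (10, [136.9, 172.1]), (70, [425.6, 224.4])]
side red [(41, [310.2, 169.9]), (38, [248.2, 192.2]), (203, [293.6, 219.5]), (17, [258.1, 227.6]), (39, [413.0, 281.0]), (90, [361.6, 294.2]), (89, [219.1, 315.3])]
side yellow [(3, [375.0, 227.0]), (12, [283.0, 269.5])]
side green [(3, [297.3, 171.3]), (22, [153.7, 176.1]), (6, [232.5, 200.0]), (230, [314.9, 244.2])]
side orange []
t 9.3 pos [533.1 255.5 242.8] ang 102.0 tiltfix(tool,deg) [-0.13  0.04  0.  ] open 85.1 F [-0.7  0.4 -0.4]
rz total 102.0 ; joints [-0.62  0.2   0.15  1.61 -0.03  1.34  1.31]
shift with current axes [-133.4 -138.5    2.8]  after turn [-107.6  159.4    2.8]
```

View pics/t4.png

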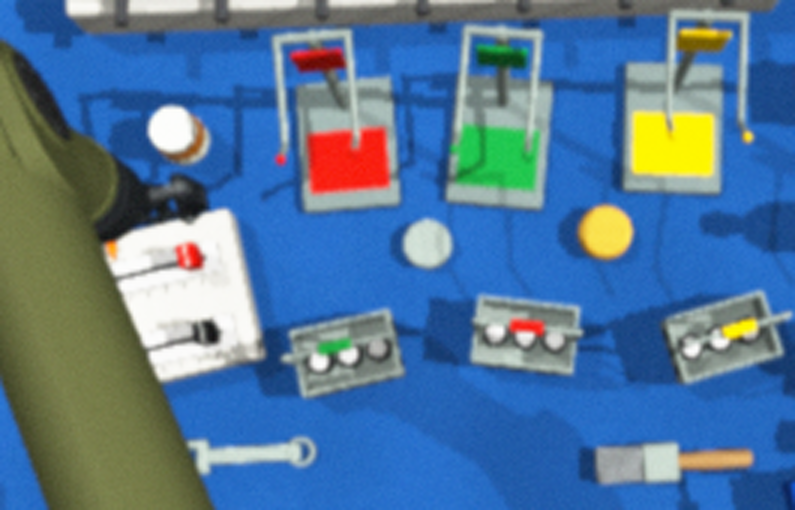

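The picture confirms both sliders are at the right (shut) stop: heat at (189,255) and air at (205,332). No basket has moved. Next I'll work out the basket yaws.

Run:
```python
from meas import *
t=imaging.capture("top"); k=4.4
g=lambda q,z:pl(t,185+q[0]/k-.4,90+q[1]/k-.4,z)[:2]
D={"green":[(52,487),(197,455),(217,545),(75,578)],"red":[(327,435),(478,452),(467,547),(318,530)],"yellow":[(602,468),(745,430),(775,515),(630,560)]}
for n,q in D.items():
    P=[g(a,50) for a in q]
    for a,b in((0,1),(3,2)):
        d=P[a]-P[b]; print(n,"edge len %.1f yaw %.1f"%(np.linalg.norm(d),np.degrees(np.arctan2(d[1],d[0]))-90))
    for a,b in((3,0),(2,1)):
        d=P[b]-P[a]; print(n,"x-edge len %.1f yaw %.1f"%(np.linalg.norm(d),np.degrees(np.arctan2(d[1],d[0]))))
    print(" box centre",np.mean(P,0).round(1))
# handle
for n,a,b in [("green",(45,525),(205,492)),("red",(325,470),(478,490)),("yellow",(640,505),(785,462))]:
    p,q=g(a,130),g(b,130); d=p-q; print(n,"handle yaw %.1f"%(np.degrees(np.arctan2(d[1],d[0]))-90),np.linalg.norm(d).round(1),((p+q)/2).round(1))
```

```text
green edge len 109.9 yaw 10.8
green edge len 107.1 yaw 11.5
green x-edge len 69.6 yaw 13.7
green x-edge len 68.4 yaw 11.4
 box centre [427.6  92.6]
red edge len 112.2 yaw -8.2
red edge len 110.0 yaw -8.1
red x-edge len 70.7 yaw -6.9
red x-edge len 70.6 yaw -8.7
 box centre [ 440.7 -101.2]
yellow edge len 109.1 yaw 13.3
yellow edge len 111.3 yaw 15.6
yellow x-edge len 70.2 yaw 14.2
yellow x-edge len 65.8 yaw 16.1
 box centre [ 432.8 -314. ]
green handle yaw 10.0 113.0 [426.6  89.1]
red handle yaw -9.2 106.5 [ 440.8 -102.5]
yellow handle yaw 14.9 104.3 [ 432.2 -316.2]
```

>>> {"fn": "drive_tool", "kwargs": {
  "rows": [
    [0,0,0,0,0,7,-1],
    [0,0,0,0,0,7,-1],
    [0,0,0,0,0,7,-1],
    [0,0,0,0,0,7,-1],
    [0,0,0,0,0,7,-1]
  ]
}}

```text
t: 9.75
ee_pos: [532.9, 255.7, 242.2]
orientation: [[0.395, 0.919, -0.003], [0.919, -0.395, -0.002], [-0.003, -0.002, -1.0]]
ft_force: [-0.5, -0.8, -0.1]
opening: 85.4
```

>>> {"fn": "drive_tool", "kwargs": {
  "rows": [
    [0,0,0,0,0,7,-1],
    [0,0,0,0,0,7,-1],
    [0,0,0,0,0,7,-1],
    [0,0,0,0,0,7,-1],
    [0,0,0,0,0,7,-1]
  ]
}}

```text
t: 10.17
ee_pos: [532.9, 255.8, 242.2]
orientation: [[0.851, 0.526, -0.003], [0.526, -0.851, -0.002], [-0.004, 0.0, -1.0]]
ft_force: [-0.1, 0.0, 0.7]
opening: 85.2
```

>>> {"fn": "drive_tool", "kwargs": {
  "rows": [
    [0,0,0,0,0,7,-1],
    [0,0,0,0,0,7,-1],
    [0,0,0,0,0,6.5,-1],
    [0,0,0,0,0,0,-1],
    [0,0,0,0,0,0,-1]
  ]
}}

```text
t: 10.58
ee_pos: [533.1, 256.0, 242.8]
orientation: [[0.979, 0.204, -0.002], [0.204, -0.979, -0.001], [-0.002, 0.001, -1.0]]
ft_force: [0.2, -0.6, -0.0]
opening: 85.2
```

```bash
python3 go.py 426.5 94.5 240 11.5
```

```text
t 10.6 pos [533.1 256.  242.8] ang 11.8 tiltfix(tool,deg) [ 0.06  0.14 -0.  ] open 85.2 F [ 0.2 -0.6 -0. ]
rz total 0.3 ; joints [-0.74  0.2   0.29  1.62 -0.06  1.34 -0.24]
shift with current axes [-137.3  136.4    2.8]  after turn [-136.7  137.     2.8]
```

>>> {"fn": "drive_tool", "kwargs": {
  "rows": [
    [-24,24,0,0,0,0,-1],
    [-28,28,0,0,0,0,-1],
    [-28,28,0,0,0,0,-1],
    [-28,28,0,0,0,0,-1],
    [-28.5,28.5,0,0,0,0,-1]
  ]
}}

```text
t: 11.0
ee_pos: [426.0, 93.7, 243.4]
orientation: [[0.979, 0.204, -0.001], [0.204, -0.979, -0.001], [-0.001, 0.0, -1.0]]
ft_force: [0.3, -1.3, 0.9]
opening: 85.4
```

>>> {"fn": "drive_tool", "kwargs": {
  "rows": [
    [0,0,0,0,0,0,-1],
    [0,0,0,0,0,0,-1],
    [0,0,0,0,0,0,-1]
  ]
}}

```text
t: 11.25
ee_pos: [427.5, 95.7, 244.4]
orientation: [[0.979, 0.203, 0.001], [0.203, -0.979, 0.001], [0.001, -0.001, -1.0]]
ft_force: [0.3, 0.6, 0.5]
opening: 85.7
```

```bash
python3 go.py 426.5 94.5 125 11.5;python3 - <<'E'
from meas import *
c=imaging.capture("wrist"); cv2.imwrite("pics/w5.png",c["frame"][:,:,::-1])
print(blobs(c)["green"], px(c,[426.5,94.5,130]))
E
```

```text
t 11.2 pos [427.5  95.7 244.4] ang 11.7 tiltfix(tool,deg) [-0.04 -0.04  0.  ] open 85.7 F [0.3 0.6 0.5]
rz total 0.2 ; joints [-0.67 -0.16  0.35  1.96  0.05  1.33 -0.13]
shift with current axes [ -1.2   0.9 119.4]  after turn [ -1.2   0.9 119.4]
[(532, [252.9, 190.2])] [252.1213618 188.8048137]
```

View pics/w5.png

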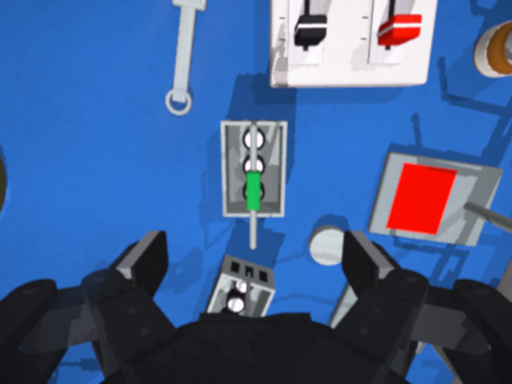

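The green sleeve at (253,190) is centred and aligned with the jaws. This is the green-sleeved grey basket; the pink look-alike is elsewhere. Grasping.

>>> {"fn": "drive_tool", "kwargs": {
  "rows": [
    [-1,1,24,0,0,0,-1],
    [0,0,30,0,0,0,-1],
    [0,0,30,0,0,0,-1],
    [0,0,25,0,0,0,-1],
    [0,0,10,0,0,0,-1]
  ]
}}

```text
t: 11.72
ee_pos: [424.7, 94.3, 121.6]
orientation: [[0.979, 0.204, -0.006], [0.204, -0.979, -0.003], [-0.006, 0.002, -1.0]]
ft_force: [0.1, -0.9, 0.1]
opening: 85.6
```

>>> {"fn": "drive_tool", "kwargs": {
  "rows": [
    [0,0,0,0,0,0,0],
    [0,0,0,0,0,0,1],
    [0,0,0,0,0,0,1],
    [0,0,0,0,0,0,1],
    [0,0,0,0,0,0,1]
  ],
  "newtons": 60
}}

```text
t: 12.13
ee_pos: [427.7, 94.4, 126.7]
orientation: [[0.98, 0.201, 0.003], [0.201, -0.98, 0.001], [0.003, -0.001, -1.0]]
ft_force: [0.2, -1.1, 0.5]
opening: 25.6
```

>>> {"fn": "drive_tool", "kwargs": {
  "rows": [
    [0,0,0,0,0,0,1],
    [0,0,0,0,0,0,1]
  ]
}}

```text
t: 12.3
ee_pos: [427.0, 94.1, 126.4]
orientation: [[0.98, 0.201, 0.001], [0.201, -0.98, 0.001], [0.001, -0.001, -1.0]]
ft_force: [-2.1, -0.7, 4.9]
opening: 10.7
```

```bash
python3 go.py 426.5 94.5 125 11.5
```

```text
t 12.3 pos [427.   94.1 126.4] ang 11.6 tiltfix(tool,deg) [-0.04 -0.06  0.  ] open 10.7 F [-2.1 -0.7  4.9]
rz total 0.1 ; joints [-0.66 -0.05  0.38  2.11  0.02  1.07 -0.09]
shift with current axes [-0.4 -0.5  1.4]  after turn [-0.4 -0.4  1.4]
```

>>> {"fn": "drive_tool", "kwargs": {
  "rows": [
    [0,0,-20,0,0,0,1],
    [0,0,-35,0,0,0,1],
    [0,0,-40,0,0,0,1],
    [0,0,-40,0,0,0,1],
    [0,0,-35,0,0,0,1]
  ]
}}

```text
t: 12.72
ee_pos: [426.4, 93.8, 297.6]
orientation: [[0.98, 0.201, 0.001], [0.201, -0.98, 0.001], [0.001, -0.001, -1.0]]
ft_force: [0.8, 0.0, -3.0]
opening: 10.8
```

>>> {"fn": "drive_tool", "kwargs": {
  "rows": [
    [0,0,-5,0,0,0,1],
    [0,0,0,0,0,0,1],
    [0,0,0,0,0,0,1]
  ]
}}

```text
t: 12.97
ee_pos: [426.1, 93.8, 299.3]
orientation: [[0.98, 0.201, -0.001], [0.201, -0.98, -0.0], [-0.001, 0.0, -1.0]]
ft_force: [0.0, 0.2, -3.0]
opening: 10.7
```

```bash
python3 go.py 510 -63 297 -7
python3 - <<'E'
from meas import *
c=imaging.capture("side"); crop(c,150,100,400,290,3.2,"s6.png")
E
```

```text
t 13.0 pos [426.1  93.8 299.3] ang 11.6 tiltfix(tool,deg) [ 0.    0.07 -0.  ] open 10.7 F [ 0.   0.2 -3. ]
rz total 18.6 ; joints [-0.67 -0.18  0.34  1.87  0.06  1.45 -0.14]
shift with current axes [ 50.7 170.4   2.3]  after turn [102.4 145.4   2.3]
```

View pics/s6.png

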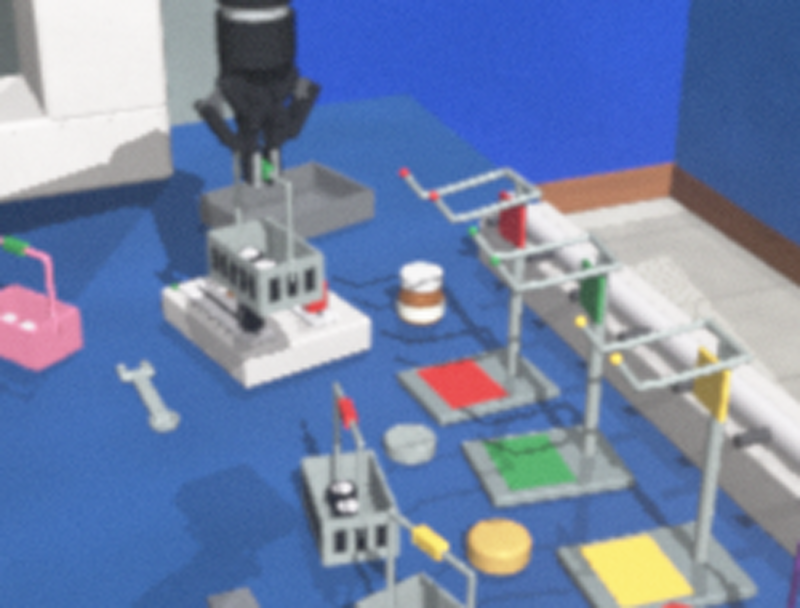

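The green basket is lifted and hangs level at (265,250) in the crop. Turning to the hook's yaw, then moving in front of it.

>>> {"fn": "drive_tool", "kwargs": {
  "rows": [
    [0,0,0,0,0,5,1],
    [0,0,0,0,0,5,1],
    [0,0,0,0,0,5,1],
    [0,0,0,0,0,3.6,1]
  ]
}}

```text
t: 13.35
ee_pos: [425.4, 93.6, 297.7]
orientation: [[0.992, -0.126, -0.004], [-0.126, -0.992, -0.002], [-0.004, 0.002, -1.0]]
ft_force: [0.5, -0.4, -2.7]
opening: 10.8
```

>>> {"fn": "drive_tool", "kwargs": {
  "rows": [
    [16,22,0,0,0,0,1],
    [22,32,0,0,0,0,1],
    [22,32,0,0,0,0,1],
    [22,32,0,0,0,0,1],
    [20,26,0,0,0,0,1]
  ]
}}

```text
t: 13.77
ee_pos: [509.6, -64.5, 298.0]
orientation: [[0.992, -0.124, -0.003], [-0.124, -0.992, -0.001], [-0.003, 0.002, -1.0]]
ft_force: [0.6, 0.7, -2.9]
opening: 10.8
```

>>> {"fn": "drive_tool", "kwargs": {
  "rows": [
    [0,0,0,0,0,0,1],
    [0,0,0,0,0,0,1],
    [0,0,0,0,0,0,1]
  ]
}}

```text
t: 14.02
ee_pos: [509.2, -60.5, 298.2]
orientation: [[0.993, -0.122, -0.004], [-0.122, -0.993, 0.0], [-0.004, 0.0, -1.0]]
ft_force: [-0.5, 0.1, -2.8]
opening: 10.7
```

```bash
python3 go.py 622 -74.5 281 -7
python3 - <<'E'
from meas import *
c=imaging.capture("side"); crop(c,220,100,400,250,4.4,"s7.png")
s=c;t=imaging.capture("top"); crop(t,200,80,330,200,5,"t7.png")
print(blobs(s)["green"],blobs(t)["green"])
E
```

```text
t 14.0 pos [509.2 -60.5 298.2] ang -7.0 tiltfix(tool,deg) [ 0.01  0.23 -0.  ] open 10.7 F [-0.5  0.1 -2.8]
rz total -0.0 ; joints [-0.49 -0.01  0.56  1.72  0.    1.43 -0.05]
shift with current axes [1.137e+02 1.000e-01 1.720e+01]  after turn [1.137e+02 1.000e-01 1.720e+01]
[(7, [275.4, 165.7]), (3, [297.3, 171.3]), (22, [153.8, 176.0]), (233, [315.0, 244.2])] [(59, [265.6, 106.8]), (30, [114.7, 278.8])]
```

View pics/s7.png

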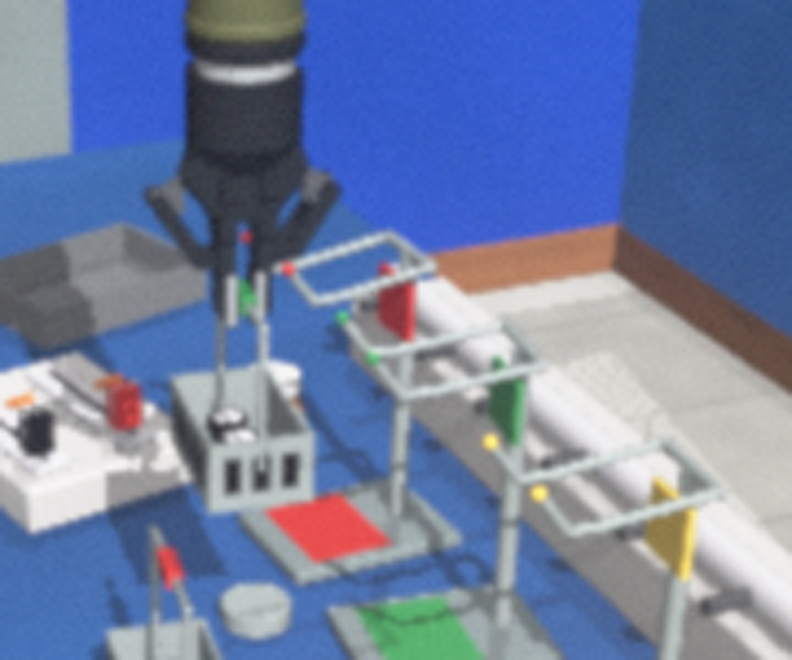

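View pics/t7.png

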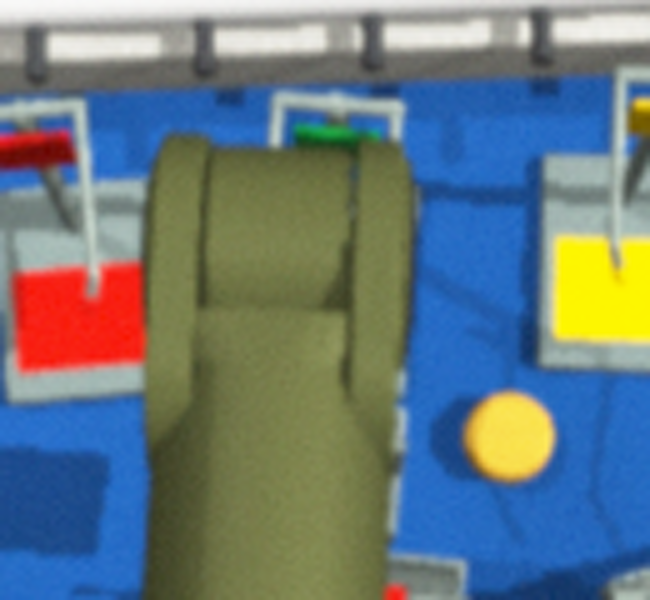

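The basket is in front of the green hook, level and square. I'll lower 17 mm, then move in along the prongs.

>>> {"fn": "drive_tool", "kwargs": {
  "rows": [
    [0,0,10,0,0,0,1],
    [0,0,7,0,0,0,1],
    [10,0,0,0,0,0,1],
    [22,0,0,0,0,0,1],
    [22,0,0,0,0,0,1]
  ]
}}

```text
t: 14.53
ee_pos: [563.7, -67.1, 282.5]
orientation: [[0.993, -0.121, -0.0], [-0.121, -0.993, 0.001], [-0.001, -0.001, -1.0]]
ft_force: [0.0, -0.4, -2.0]
opening: 10.8
```

>>> {"fn": "drive_tool", "kwargs": {
  "rows": [
    [22,0,0,0,0,0,1],
    [22,0,0,0,0,0,1],
    [16,0,0,0,0,0,1],
    [0,0,0,0,0,0,1],
    [0,0,0,0,0,0,1]
  ]
}}

```text
t: 14.95
ee_pos: [623.2, -74.7, 281.7]
orientation: [[0.993, -0.121, -0.003], [-0.121, -0.993, -0.0], [-0.002, 0.001, -1.0]]
ft_force: [-0.1, -1.6, -2.7]
opening: 10.8
```

```bash
python3 go.py 622 -74.5 235 -7
python3 - <<'E'
from meas import *
c=imaging.capture("side"); crop(c,250,100,400,250,4,"s8.png")
E
```

```text
t 14.9 pos [623.2 -74.7 281.7] ang -7.0 tiltfix(tool,deg) [0.05 0.14 0.  ] open 10.8 F [-0.1 -1.6 -2.7]
rz total 0.0 ; joints [-0.4   0.29  0.6   1.47 -0.16  1.43  0.08]
shift with current axes [-1.2 -0.1 46.7]  after turn [-1.2 -0.1 46.7]
```

View pics/s8.png

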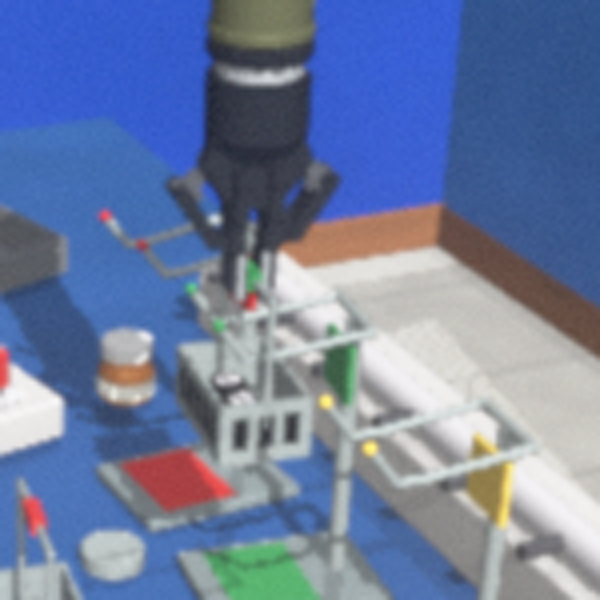

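>>> {"fn": "drive_tool", "kwargs": {
  "rows": [
    [0,0,10,0,0,0,1],
    [0,0,12,0,0,0,1],
    [0,0,10,0,0,0,1],
    [0,0,8,0,0,0,1],
    [0,0,4,0,0,0,1]
  ]
}}

```text
t: 15.42
ee_pos: [622.2, -75.0, 237.1]
orientation: [[0.993, -0.122, -0.003], [-0.122, -0.993, 0.001], [-0.003, -0.0, -1.0]]
ft_force: [-0.7, 0.1, -2.5]
opening: 10.8
```

>>> {"fn": "drive_tool", "kwargs": {
  "rows": [
    [0,0,1,0,0,0,1],
    [0,0,0,0,0,0,1],
    [0,0,0,0,0,0,1]
  ]
}}

```text
t: 15.67
ee_pos: [623.7, -75.4, 238.7]
orientation: [[0.992, -0.122, 0.001], [-0.122, -0.993, 0.0], [0.001, -0.0, -1.0]]
ft_force: [0.8, 0.5, -2.4]
opening: 10.9
```

>>> {"fn": "drive_tool", "kwargs": {
  "rows": [
    [0,0,1.5,0,0,0,1],
    [0,0,0,0,0,0,1],
    [0,0,0,0,0,0,1]
  ]
}}

```text
t: 15.92
ee_pos: [623.5, -75.4, 237.1]
orientation: [[0.993, -0.122, 0.0], [-0.122, -0.993, 0.0], [0.0, -0.0, -1.0]]
ft_force: [-0.7, -0.5, -1.5]
opening: 10.8
```

>>> {"fn": "drive_tool", "kwargs": {
  "rows": [
    [0,0,1.5,0,0,0,1],
    [0,0,1,0,0,0,1],
    [0,0,0,0,0,0,1],
    [0,0,0,0,0,0,1]
  ]
}}

```text
t: 16.25
ee_pos: [623.6, -75.4, 234.7]
orientation: [[0.993, -0.122, 0.001], [-0.122, -0.993, 0.0], [0.001, -0.0, -1.0]]
ft_force: [-0.7, -1.0, -0.1]
opening: 10.7
```

>>> {"fn": "drive_tool", "kwargs": {
  "rows": [
    [0,0,1,0,0,0,1],
    [0,0,0,0,0,0,1],
    [0,0,0,0,0,0,1]
  ]
}}

```text
t: 16.5
ee_pos: [623.7, -75.4, 234.4]
orientation: [[0.992, -0.122, 0.001], [-0.122, -0.992, 0.0], [0.001, -0.001, -1.0]]
ft_force: [-2.7, 0.1, 4.8]
opening: 11.2
```

```bash
python3 go.py 622 -74.5 235 -7
```

```text
t 16.5 pos [623.7 -75.4 234.4] ang -7.0 tiltfix(tool,deg) [-0.03 -0.07  0.  ] open 11.2 F [-2.7  0.1  4.8]
rz total -0.0 ; joints [-0.4   0.31  0.6   1.55 -0.18  1.34  0.09]
shift with current axes [-1.8 -0.7 -0.6]  after turn [-1.8 -0.7 -0.6]
```

>>> {"fn": "drive_tool", "kwargs": {
  "rows": [
    [0,0,0,0,0,0,0],
    [0,0,0,0,0,0,0],
    [0,0,0,0,0,0,0],
    [0,0,0,0,0,0,0],
    [0,0,-6,0,0,0,0]
  ]
}}

```text
t: 16.92
ee_pos: [622.7, -75.2, 238.0]
orientation: [[0.992, -0.122, -0.003], [-0.122, -0.993, 0.0], [-0.003, 0.0, -1.0]]
ft_force: [-0.1, 0.3, -0.7]
opening: 42.8
```

>>> {"fn": "drive_tool", "kwargs": {
  "rows": [
    [0,0,-20,0,0,0,0],
    [0,0,-25,0,0,0,0],
    [0,0,-30,0,0,0,0],
    [0,0,-20,0,0,0,-1],
    [0,0,0,0,0,0,-1]
  ]
}}

```text
t: 17.33
ee_pos: [625.3, -76.1, 340.0]
orientation: [[0.992, -0.122, 0.009], [-0.122, -0.992, -0.0], [0.009, -0.001, -1.0]]
ft_force: [0.5, -0.4, 0.6]
opening: 65.5
```

```bash
python3 go.py 440.7 -101 330 -8.2
python3 - <<'E'
from meas import *
c=imaging.capture("side"); crop(c,250,100,400,250,4,"s9.png")
print(blobs(c))
E
```

```text
t 17.3 pos [625.3 -76.1 340. ] ang -7.0 tiltfix(tool,deg) [-0.04 -0.49 -0.  ] open 65.5 F [ 0.5 -0.4  0.6]
rz total 1.2 ; joints [-0.4   0.27  0.61  1.38 -0.16  1.53  0.07]
shift with current axes [-180.1   47.3   10. ]  after turn [-179.1   51.    10. ]
{'red': [(39, [310.3, 170.0]), (40, [248.3, 192.0]), (109, [291.1, 219.9]), (17, [258.1, 227.6]), (42, [413.0, 281.0]), (92, [361.6, 294.2]), (89, [219.2, 315.3])], 'yellow': [(3, [375.0, 227.0]), (22, [284.0, 269.4])], 'green': [(3, [297.3, 171.3]), (22, [153.7, 176.1]), (11, [311.5, 181.6]), (242, [315.0, 244.1])], 'orange': []}
```

View pics/s9.png

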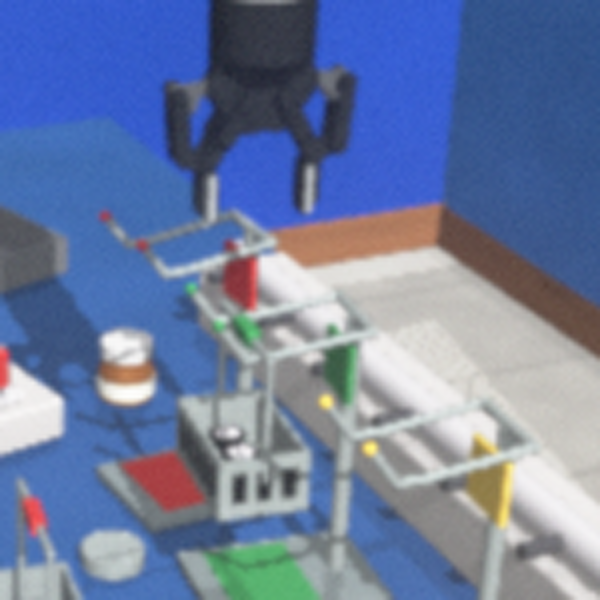

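The green basket now hangs on both green prongs. Next is red.

>>> {"fn": "drive_tool", "kwargs": {
  "rows": [
    [-24,6,0,0,0,1,-1],
    [-39,10,0,0,0,0,-1],
    [-39,10,0,0,0,0,-1],
    [-39,11,0,0,0,0,-1],
    [-36,10,0,0,0,0,-1]
  ]
}}

```text
t: 17.8
ee_pos: [439.1, -97.9, 332.9]
orientation: [[0.99, -0.139, -0.002], [-0.139, -0.99, -0.0], [-0.002, 0.001, -1.0]]
ft_force: [-0.7, -0.5, 0.7]
opening: 85.4
```

>>> {"fn": "drive_tool", "kwargs": {
  "rows": [
    [0,0,30,0,0,0,-1],
    [0,0,40,0,0,0,-1],
    [0,0,20,0,0,0,-1],
    [0,0,0,0,0,0,-1],
    [0,0,0,0,0,0,-1]
  ]
}}

```text
t: 18.22
ee_pos: [440.7, -97.5, 243.5]
orientation: [[0.99, -0.14, -0.003], [-0.14, -0.99, -0.0], [-0.003, 0.0, -1.0]]
ft_force: [0.7, -0.2, 0.1]
opening: 85.7
```

```bash
python3 go.py 440.7 -101.1 125 -8.2;python3 - <<'E'
from meas import *
c=imaging.capture("wrist"); cv2.imwrite("pics/w10.png",c["frame"][:,:,::-1])
print(blobs(c)["red"], px(c,[440.7,-101.1,130]))
E
```

```text
t 18.2 pos [440.7 -97.5 243.5] ang -8.0 tiltfix(tool,deg) [0.03 0.14 0.  ] open 85.7 F [ 0.7 -0.2  0.1]
rz total 0.2 ; joints [-0.49 -0.15  0.59  1.94  0.09  1.33 -0.06]
shift with current axes [  0.5   3.6 118.5]  after turn [  0.5   3.6 118.5]
[(508, [416.5, 4.5]), (550, [256.4, 192.5])] [254.66613155 192.09370046]
```

View pics/w10.png

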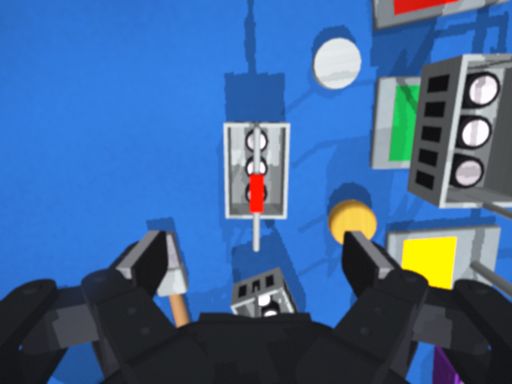

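The red sleeve at (256,192) is aligned, within 2 px of prediction. It sits on the grey basket, not the blue or purple ones. Grasping.

>>> {"fn": "drive_tool", "kwargs": {
  "rows": [
    [1,4,24,0,0,0,-1],
    [0,0,30,0,0,0,-1],
    [0,0,30,0,0,0,-1],
    [0,0,24,0,0,0,-1],
    [0,0,10,0,0,0,-1]
  ]
}}

```text
t: 18.68
ee_pos: [441.7, -101.7, 125.0]
orientation: [[0.99, -0.139, -0.002], [-0.139, -0.99, -0.001], [-0.002, 0.001, -1.0]]
ft_force: [-0.1, -0.9, -0.8]
opening: 85.6
```

>>> {"fn": "drive_tool", "kwargs": {
  "rows": [
    [0,0,0,0,0,0,0],
    [0,0,0,0,0,0,1],
    [0,0,0,0,0,0,1],
    [0,0,0,0,0,0,1],
    [0,0,0,0,0,0,1]
  ]
}}

```text
t: 19.1
ee_pos: [443.2, -101.8, 127.7]
orientation: [[0.99, -0.139, 0.003], [-0.139, -0.99, 0.0], [0.003, -0.001, -1.0]]
ft_force: [-0.8, 0.0, -0.5]
opening: 25.5
```

>>> {"fn": "drive_tool", "kwargs": {
  "rows": [
    [0,0,0,0,0,0,1],
    [0,0,0,0,0,0,1],
    [0,0,0,0,0,0,1]
  ]
}}

```text
t: 19.35
ee_pos: [442.2, -101.7, 127.2]
orientation: [[0.99, -0.14, 0.0], [-0.14, -0.99, 0.001], [0.0, -0.001, -1.0]]
ft_force: [-3.5, 0.5, 5.4]
opening: 10.8
```

>>> {"fn": "drive_tool", "kwargs": {
  "rows": [
    [0,0,-20,0,0,0,1],
    [0,0,-35,0,0,0,1],
    [0,0,-40,0,0,0,1],
    [0,0,-40,0,0,0,1],
    [0,0,-40,0,0,0,1]
  ]
}}

```text
t: 19.77
ee_pos: [441.1, -101.8, 302.6]
orientation: [[0.99, -0.14, -0.001], [-0.14, -0.99, 0.0], [-0.001, -0.0, -1.0]]
ft_force: [1.1, 0.4, -3.4]
opening: 10.6
```

>>> {"fn": "drive_tool", "kwargs": {
  "rows": [
    [0,0,0,0,0,0,1],
    [0,0,0,0,0,0,1],
    [0,0,0,0,0,0,1]
  ]
}}

```text
t: 20.02
ee_pos: [441.3, -101.6, 300.0]
orientation: [[0.99, -0.139, -0.002], [-0.139, -0.99, 0.0], [-0.002, -0.0, -1.0]]
ft_force: [-0.2, -0.1, -3.2]
opening: 10.8
```

```bash
python3 go.py 514.2 84.7 297 3.5
```

```text
t 20.0 pos [ 441.3 -101.6  300. ] ang -8.0 tiltfix(tool,deg) [-0.    0.11 -0.  ] open 10.8 F [-0.2 -0.1 -3.2]
rz total -11.5 ; joints [-0.49 -0.18  0.59  1.84  0.1   1.45 -0.06]
shift with current axes [  46.2 -194.7    3. ]  after turn [  84.2 -181.5    3. ]
```

>>> {"fn": "drive_tool", "kwargs": {
  "rows": [
    [0,0,0,0,0,-5,1],
    [0,0,0,0,0,-6.5,1],
    [8,-24,0,0,0,0,1],
    [14,-36,0,0,0,0,1],
    [16,-36,0,0,0,0,1]
  ]
}}

```text
t: 20.43
ee_pos: [472.8, -3.6, 298.9]
orientation: [[0.998, 0.057, -0.004], [0.057, -0.998, 0.0], [-0.004, -0.0, -1.0]]
ft_force: [1.4, 0.4, -2.1]
opening: 11.1
```

>>> {"fn": "drive_tool", "kwargs": {
  "rows": [
    [18,-36,0,0,0,0,1],
    [16,-32,0,0,0,0,1],
    [12,-17.5,2,0,0,0,1],
    [0,0,0,0,0,0,1],
    [0,0,0,0,0,0,1]
  ]
}}

```text
t: 20.85
ee_pos: [513.6, 85.5, 295.9]
orientation: [[0.998, 0.063, -0.006], [0.063, -0.998, -0.003], [-0.006, 0.003, -1.0]]
ft_force: [0.4, -0.6, -2.8]
opening: 10.9
```

```bash
python3 go.py 624 91.4 281 3.5
python3 - <<'E'
from meas import *
c=imaging.capture("side"); crop(c,200,80,380,230,4.4,"s11.png")
E
```

```text
t 20.9 pos [513.6  85.5 295.9] ang 3.6 tiltfix(tool,deg) [0.16 0.34 0.  ] open 10.9 F [ 0.4 -0.6 -2.8]
rz total 0.1 ; joints [-0.65  0.02  0.45  1.7  -0.01  1.43 -0.14]
shift with current axes [110.5   1.   14.9]  after turn [110.5   0.8  14.9]
```

View pics/s11.png

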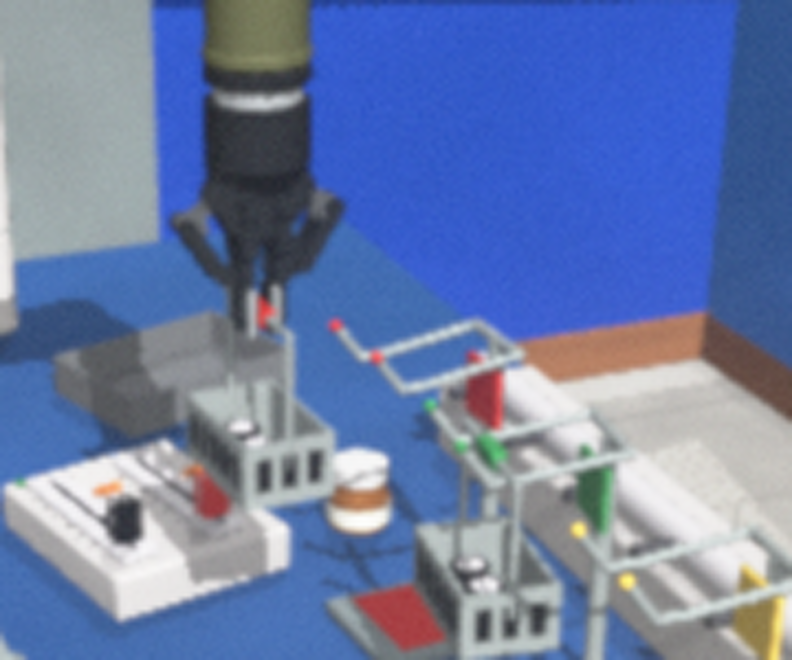

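>>> {"fn": "drive_tool", "kwargs": {
  "rows": [
    [0,0,9,0,0,0,1],
    [0,1,5,0,0,0,1],
    [10,0,0,0,0,0,1],
    [20,0,0,0,0,0,1],
    [22,0,0,0,0,0,1]
  ]
}}

```text
t: 21.32
ee_pos: [567.4, 86.0, 285.5]
orientation: [[0.998, 0.06, 0.001], [0.06, -0.998, 0.001], [0.001, -0.001, -1.0]]
ft_force: [0.2, -0.0, -2.8]
opening: 11.0
```

>>> {"fn": "drive_tool", "kwargs": {
  "rows": [
    [22,0,0,0,0,0,1],
    [22,0,0,0,0,0,1],
    [14,0,0,0,0,0,1],
    [0,0,0,0,0,0,1],
    [0,0,0,0,0,0,1]
  ]
}}

```text
t: 21.73
ee_pos: [625.2, 89.4, 284.5]
orientation: [[0.998, 0.059, -0.001], [0.059, -0.998, -0.001], [-0.001, 0.001, -1.0]]
ft_force: [-1.0, 0.2, -4.2]
opening: 11.1
```

```bash
python3 go.py 624 91.4 235.5 3.5
python3 - <<'E'
from meas import *
c=imaging.capture("side"); crop(c,230,80,380,230,4,"s12.png")
E
```

```text
t 21.7 pos [625.2  89.4 284.5] ang 3.4 tiltfix(tool,deg) [0.06 0.06 0.  ] open 11.1 F [-1.   0.2 -4.2]
rz total -0.1 ; joints [-0.57  0.28  0.49  1.46 -0.13  1.44 -0.03]
shift with current axes [-1.1 -2.1 49. ]  after turn [-1.1 -2.1 49. ]
```

View pics/s12.png

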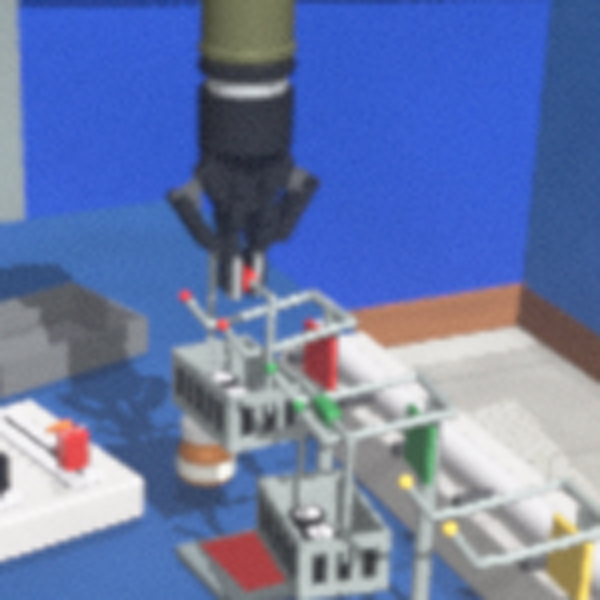

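>>> {"fn": "drive_tool", "kwargs": {
  "rows": [
    [-1,-2,10,0,0,0,1],
    [0,0,12,0,0,0,1],
    [0,0,11,0,0,0,1],
    [0,0,9,0,0,0,1],
    [0,0,3,0,0,0,1]
  ]
}}

```text
t: 22.2
ee_pos: [622.1, 92.2, 237.6]
orientation: [[0.998, 0.061, -0.004], [0.061, -0.998, -0.001], [-0.004, 0.0, -1.0]]
ft_force: [-0.1, -0.7, -3.2]
opening: 11.0
```

>>> {"fn": "drive_tool", "kwargs": {
  "rows": [
    [0,0,2,0,0,0,1],
    [0,0,1,0,0,0,1],
    [0,0,0,0,0,0,1],
    [0,0,0,0,0,0,1]
  ]
}}

```text
t: 22.53
ee_pos: [624.0, 92.1, 237.9]
orientation: [[0.998, 0.061, 0.001], [0.061, -0.998, 0.0], [0.001, -0.0, -1.0]]
ft_force: [0.6, -0.3, -3.1]
opening: 10.5
```

>>> {"fn": "drive_tool", "kwargs": {
  "rows": [
    [0,0,1,0,0,0,1],
    [0,0,0.5,0,0,0,1],
    [0,0,0,0,0,0,1],
    [0,0,0,0,0,0,1]
  ]
}}

```text
t: 22.87
ee_pos: [623.7, 92.1, 235.9]
orientation: [[0.998, 0.061, 0.0], [0.061, -0.998, 0.0], [0.0, -0.0, -1.0]]
ft_force: [0.9, 0.7, -2.1]
opening: 10.6
```

>>> {"fn": "drive_tool", "kwargs": {
  "rows": [
    [0,0,1,0,0,0,1],
    [0,0,1,0,0,0,1],
    [0,0,0,0,0,0,1],
    [0,0,0,0,0,0,1]
  ]
}}

```text
t: 23.2
ee_pos: [623.9, 92.2, 235.1]
orientation: [[0.998, 0.061, 0.001], [0.061, -0.998, 0.001], [0.001, -0.001, -1.0]]
ft_force: [-2.9, 0.6, 4.6]
opening: 10.8
```

Contact: the weight has come off the arm. Releasing.

>>> {"fn": "drive_tool", "kwargs": {
  "rows": [
    [0,0,0,0,0,0,0],
    [0,0,0,0,0,0,0],
    [0,0,0,0,0,0,0],
    [0,0,0,0,0,0,0],
    [0,0,-6,0,0,0,0]
  ]
}}

```text
t: 23.62
ee_pos: [622.9, 92.1, 238.5]
orientation: [[0.998, 0.061, -0.002], [0.061, -0.998, -0.001], [-0.002, 0.001, -1.0]]
ft_force: [-0.8, 0.2, -0.6]
opening: 42.9
```

>>> {"fn": "drive_tool", "kwargs": {
  "rows": [
    [0,0,-20,0,0,0,0],
    [0,0,-25,0,0,0,0],
    [0,0,-30,0,0,0,0],
    [0,0,-20,0,0,0,-1],
    [0,0,0,0,0,0,-1]
  ]
}}

```text
t: 24.03
ee_pos: [625.6, 92.1, 340.7]
orientation: [[0.998, 0.061, 0.009], [0.061, -0.998, 0.002], [0.009, -0.001, -1.0]]
ft_force: [-0.3, -0.3, 1.5]
opening: 65.4
```

```bash
python3 - <<'E'
from meas import *
c=imaging.capture("side"); crop(c,200,100,400,290,3.1,"s13.png")
t=imaging.capture("top"); crop(t,250,80,400,230,3.9,"t13.png")
print(blobs(c)["yellow"],blobs(t)["yellow"])
E
python3 go.py 431.5 -314 335 14.6
```

```text
[(13, [282.4, 268.6])] [(57, [333.7, 101.3]), (525, [323.9, 137.6]), (5, [348.4, 135.2]), (191, [301.7, 166.9]), (51, [346.2, 199.0])]
t 24.1 pos [624.1  92.1 336. ] ang 3.5 tiltfix(tool,deg) [-0.03 -0.13  0.  ] open 79.1 F [ 0.2 -0.5 -0.8]
rz total -11.1 ; joints [-0.58  0.27  0.49  1.37 -0.13  1.53 -0.03]
shift with current axes [-216.8  393.7    1. ]  after turn [-288.7  344.4    1. ]
```

View pics/s13.png

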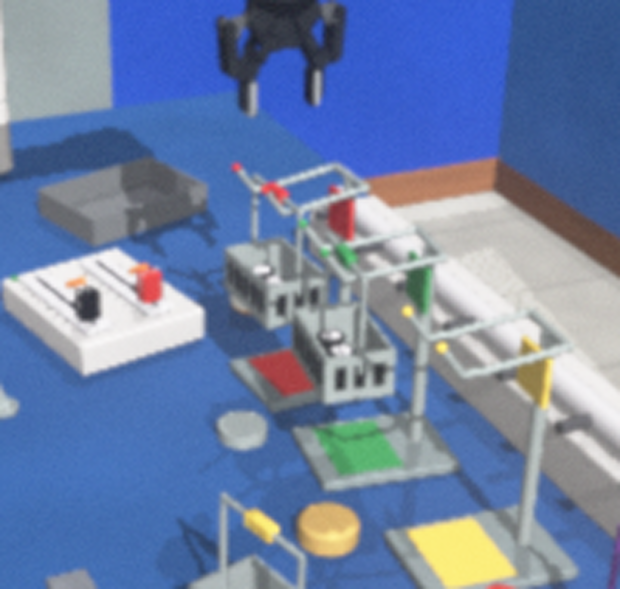

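View pics/t13.png

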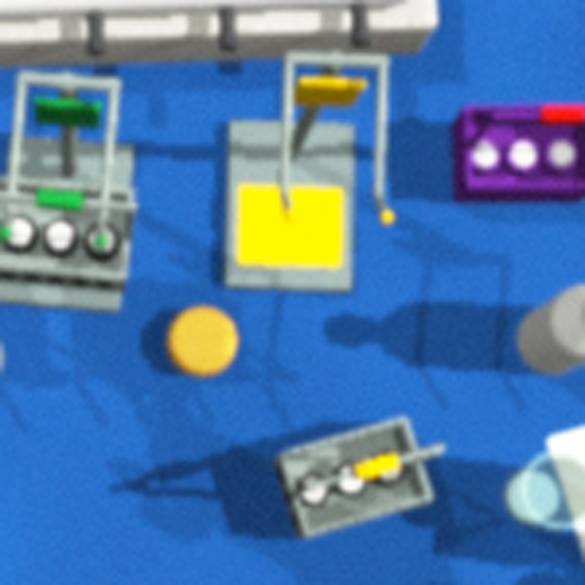

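Red and green both hang on their own hooks, and the yellow basket is unchanged. Moving to yellow.

>>> {"fn": "drive_tool", "kwargs": {
  "rows": [
    [0,0,0,0,0,-5.6,-1],
    [0,0,0,0,0,-5.5,-1],
    [-20,24,0,0,0,0,-1],
    [-25,30,0,0,0,0,-1],
    [-25,30,0,0,0,0,-1]
  ]
}}

```text
t: 24.55
ee_pos: [575.9, -6.8, 332.7]
orientation: [[0.967, 0.254, -0.003], [0.254, -0.967, -0.001], [-0.003, 0.0, -1.0]]
ft_force: [1.6, -1.6, 0.9]
opening: 85.4
```

>>> {"fn": "drive_tool", "kwargs": {
  "rows": [
    [-25,30,0,0,0,0,-1],
    [-25,30,0,0,0,0,-1],
    [-25,30,0,0,0,0,-1],
    [-25,30,0,0,0,0,-1],
    [-25,30,0,0,0,0,-1]
  ]
}}

```text
t: 24.97
ee_pos: [492.1, -184.6, 333.5]
orientation: [[0.968, 0.252, -0.002], [0.252, -0.968, 0.001], [-0.002, -0.001, -1.0]]
ft_force: [1.3, -1.1, 0.4]
opening: 85.1
```

>>> {"fn": "drive_tool", "kwargs": {
  "rows": [
    [-25,30,0,0,0,0,-1],
    [-25,30,0,0,0,0,-1],
    [-25,28,0,0,0,0,-1],
    [-19,22,0,0,0,0,-1],
    [0,0,0,0,0,0,-1]
  ]
}}

```text
t: 25.38
ee_pos: [425.2, -320.2, 334.1]
orientation: [[0.971, 0.241, -0.002], [0.241, -0.971, -0.002], [-0.003, 0.001, -1.0]]
ft_force: [-0.0, 0.7, -0.6]
opening: 85.4
```

>>> {"fn": "drive_tool", "kwargs": {
  "rows": [
    [0,0,30,0,0,0,-1],
    [0,0,40,0,0,0,-1],
    [0,0,20,0,0,0,-1],
    [0,0,0,0,0,0,-1],
    [0,0,0,0,0,0,-1]
  ]
}}

```text
t: 25.8
ee_pos: [429.8, -312.7, 243.6]
orientation: [[0.968, 0.252, -0.003], [0.252, -0.968, 0.001], [-0.003, -0.002, -1.0]]
ft_force: [-0.4, 0.8, 1.1]
opening: 85.3
```

```bash
python3 go.py 432 -314 126 14.6;python3 - <<'E'
from meas import *
c=imaging.capture("wrist"); cv2.imwrite("pics/w14.png",c["frame"][:,:,::-1])
print(blobs(c)["yellow"], px(c,[432,-314,130]))
E
```

```text
t 25.8 pos [ 429.8 -312.7  243.6] ang 14.6 tiltfix(tool,deg) [-0.11  0.16 -0.  ] open 85.3 F [-0.4  0.8  1.1]
rz total -0.0 ; joints [-0.17  0.07  0.79  1.77 -0.05  1.32  0.89]
shift with current axes [  1.8   1.8 117.6]  after turn [  1.8   1.8 117.6]
[(1755, [386.6, 96.3]), (3766, [434.7, 178.9]), (561, [257.5, 191.9])] [256.0818296  190.12309822]
```

View pics/w14.png

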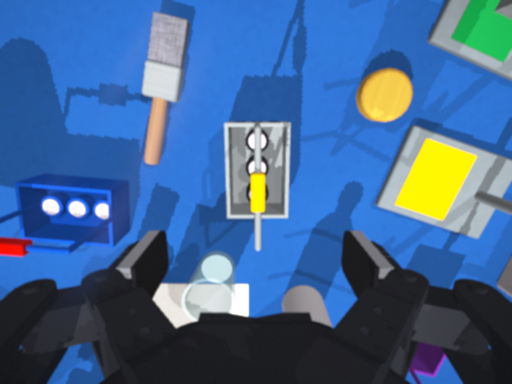

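The yellow sleeve at (257,192) is aligned. Before descending I'll check the clearance to the wash bottle and beaker.

Run:
```python
from meas import *
t=imaging.capture("top"); s=imaging.capture("side")
print("cap",pl(t,406.3,158.1,155), tri([ray(t,406.3,158.1),ray(s,361.7,294.2)])[0]); print("beaker",pl(t,391,207,40))
```

```text
cap [ 548.83818073 -495.68278793  155.        ] [ 549.23903736 -496.74325994  151.75160746]
beaker [ 411.6797972  -476.13395393   40.        ]
```

>>> {"fn": "drive_tool", "kwargs": {
  "rows": [
    [1.5,1.5,24,0,0,0,-1],
    [0,0,30,0,0,0,-1],
    [0,0,30,0,0,0,-1],
    [0,0,24,0,0,0,-1],
    [0,0,10,0,0,0,-1]
  ]
}}

```text
t: 26.37
ee_pos: [431.9, -313.8, 125.1]
orientation: [[0.968, 0.252, -0.002], [0.252, -0.968, 0.001], [-0.002, -0.001, -1.0]]
ft_force: [-0.4, 0.0, 0.9]
opening: 85.6
```

>>> {"fn": "drive_tool", "kwargs": {
  "rows": [
    [0,0,0,0,0,0,0],
    [0,0,0,0,0,0,1],
    [0,0,0,0,0,0,1],
    [0,0,0,0,0,0,1],
    [0,0,0,0,0,0,1]
  ]
}}

```text
t: 26.78
ee_pos: [433.3, -315.2, 128.3]
orientation: [[0.968, 0.252, 0.003], [0.252, -0.968, -0.001], [0.002, 0.001, -1.0]]
ft_force: [-0.1, -0.5, 0.9]
opening: 25.7
```

>>> {"fn": "drive_tool", "kwargs": {
  "rows": [
    [0,0,0,0,0,0,1],
    [0,0,0,0,0,0,1],
    [0,0,0,0,0,0,1]
  ]
}}

```text
t: 27.03
ee_pos: [432.9, -314.9, 127.9]
orientation: [[0.968, 0.252, 0.001], [0.252, -0.968, -0.0], [0.001, 0.001, -1.0]]
ft_force: [-1.8, 1.3, 5.8]
opening: 10.7
```

>>> {"fn": "drive_tool", "kwargs": {
  "rows": [
    [0,0,-20,0,0,0,1],
    [0,0,-35,0,0,0,1],
    [0,0,-40,0,0,0,1],
    [0,0,-40,0,0,0,1],
    [0,0,-40,0,0,0,1]
  ]
}}

```text
t: 27.45
ee_pos: [431.6, -314.3, 303.1]
orientation: [[0.968, 0.251, -0.001], [0.251, -0.968, 0.001], [-0.0, -0.001, -1.0]]
ft_force: [1.6, 0.3, -1.7]
opening: 10.8
```

>>> {"fn": "drive_tool", "kwargs": {
  "rows": [
    [0,0,0,0,0,0,1],
    [0,0,0,0,0,0,1],
    [0,0,0,0,0,0,1]
  ]
}}

```text
t: 27.7
ee_pos: [431.9, -314.1, 300.7]
orientation: [[0.968, 0.252, -0.001], [0.252, -0.968, 0.001], [-0.001, -0.001, -1.0]]
ft_force: [0.5, -0.5, -2.2]
opening: 10.7
```

```bash
python3 go.py 521.2 -266.2 297 -3.5
```

```text
t 27.7 pos [ 431.9 -314.1  300.7] ang 14.6 tiltfix(tool,deg) [-0.08  0.05 -0.  ] open 10.7 F [ 0.5 -0.5 -2.2]
rz total 18.1 ; joints [-0.19  0.05  0.8   1.68 -0.03  1.43  0.87]
shift with current axes [ 98.5 -23.9   3.7]  after turn [ 86.2 -53.3   3.7]
```

>>> {"fn": "drive_tool", "kwargs": {
  "rows": [
    [0,0,0,0,0,6,1],
    [0,0,0,0,0,6,1],
    [0,0,0,0,0,6,1],
    [20,-12,0,0,0,0,1],
    [24,-16,4,0,0,0,1]
  ]
}}

```text
t: 28.12
ee_pos: [475.8, -291.0, 296.5]
orientation: [[0.998, -0.066, -0.002], [-0.066, -0.998, 0.001], [-0.002, -0.001, -1.0]]
ft_force: [0.9, 0.3, -2.0]
opening: 10.7
```

>>> {"fn": "drive_tool", "kwargs": {
  "rows": [
    [24,-16,6,0,0,0,1],
    [18,-9,6,0,0,0,1],
    [0,0,0,0,0,0,1],
    [0,0,0,0,0,0,1],
    [0,0,0,0,0,0,1]
  ]
}}

```text
t: 28.53
ee_pos: [519.9, -267.2, 284.0]
orientation: [[0.998, -0.061, -0.004], [-0.061, -0.998, 0.0], [-0.004, 0.0, -1.0]]
ft_force: [0.1, -0.2, -2.2]
opening: 10.6
```

```bash
python3 go.py 631 -272.9 283 -3.5
python3 - <<'E'
from meas import *
c=imaging.capture("side"); crop(c,200,80,400,270,3.1,"s15.png")
E
```

```text
t 28.5 pos [ 519.9 -267.2  284. ] ang -3.5 tiltfix(tool,deg) [0.01 0.22 0.  ] open 10.6 F [ 0.1 -0.2 -2.2]
rz total 0.0 ; joints [-0.23  0.2   0.77  1.58 -0.14  1.42  0.49]
shift with current axes [111.2  -1.1   1. ]  after turn [111.2  -1.1   1. ]
```

View pics/s15.png

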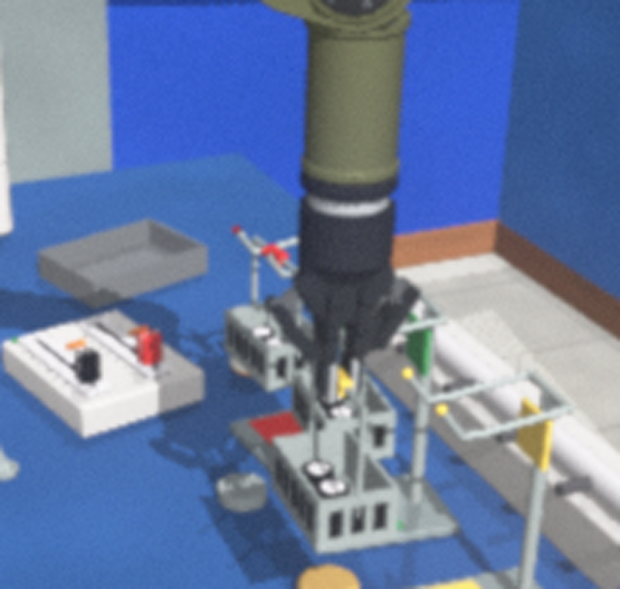

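>>> {"fn": "drive_tool", "kwargs": {
  "rows": [
    [10,-1,0,0,0,0,1],
    [20,0,0,0,0,0,1],
    [22,0,0,0,0,0,1],
    [22,0,0,0,0,0,1],
    [22,0,0,0,0,0,1]
  ]
}}

```text
t: 29.0
ee_pos: [618.5, -271.9, 286.0]
orientation: [[0.998, -0.06, 0.001], [-0.06, -0.998, 0.0], [0.001, -0.001, -1.0]]
ft_force: [0.7, -0.2, -2.5]
opening: 10.5
```

>>> {"fn": "drive_tool", "kwargs": {
  "rows": [
    [15,0,0,0,0,0,1],
    [0,0,0,0,0,0,1],
    [0,0,0,0,0,0,1],
    [0,0,0,0,0,0,1]
  ]
}}

```text
t: 29.33
ee_pos: [631.5, -273.3, 285.8]
orientation: [[0.998, -0.061, -0.001], [-0.061, -0.998, -0.0], [-0.001, 0.0, -1.0]]
ft_force: [0.2, 0.1, -2.9]
opening: 10.3
```

```bash
python3 go.py 631 -272.9 236.5 -3.5
python3 - <<'E'
from meas import *
c=imaging.capture("side"); crop(c,230,80,410,270,3.1,"s16.png")
E
```

```text
t 29.3 pos [ 631.5 -273.3  285.8] ang -3.5 tiltfix(tool,deg) [ 0.02  0.03 -0.  ] open 10.3 F [ 0.2  0.1 -2.9]
rz total -0.0 ; joints [-0.13  0.46  0.73  1.3  -0.3   1.49  0.51]
shift with current axes [-0.5 -0.4 49.3]  after turn [-0.5 -0.4 49.3]
```

View pics/s16.png

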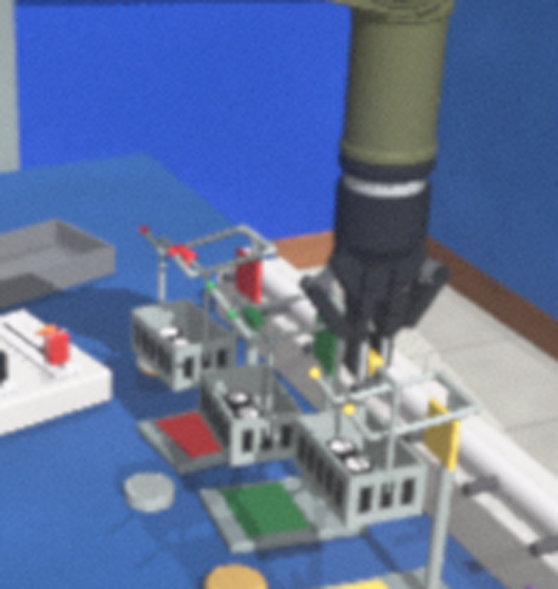

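The handle is above both yellow prongs. Lowering.

>>> {"fn": "drive_tool", "kwargs": {
  "rows": [
    [0,0,10,0,0,0,1],
    [0,0,12,0,0,0,1],
    [0,0,11,0,0,0,1],
    [0,0,9,0,0,0,1],
    [0,0,4,0,0,0,1]
  ]
}}

```text
t: 29.8
ee_pos: [631.2, -271.6, 237.1]
orientation: [[0.998, -0.06, -0.003], [-0.06, -0.998, 0.002], [-0.003, -0.001, -1.0]]
ft_force: [0.5, -0.0, -3.2]
opening: 10.9
```

>>> {"fn": "drive_tool", "kwargs": {
  "rows": [
    [0,0,1.5,0,0,0,1],
    [0,0,1,0,0,0,1],
    [0,0,0,0,0,0,1],
    [0,0,0,0,0,0,1]
  ]
}}

```text
t: 30.13
ee_pos: [632.5, -272.6, 237.9]
orientation: [[0.998, -0.06, 0.001], [-0.06, -0.998, -0.0], [0.001, 0.0, -1.0]]
ft_force: [0.2, -0.2, -1.4]
opening: 11.0
```

>>> {"fn": "drive_tool", "kwargs": {
  "rows": [
    [0,0,1,0,0,0,1],
    [0,0,0.5,0,0,0,1],
    [0,0,0,0,0,0,1],
    [0,0,0,0,0,0,1]
  ]
}}

```text
t: 30.47
ee_pos: [632.4, -272.6, 236.3]
orientation: [[0.998, -0.06, 0.001], [-0.06, -0.998, -0.0], [0.001, 0.0, -1.0]]
ft_force: [1.2, 0.2, -1.4]
opening: 10.8
```

>>> {"fn": "drive_tool", "kwargs": {
  "rows": [
    [0,0,1,0,0,0,1],
    [0,0,1,0,0,0,1],
    [0,0,0,0,0,0,1],
    [0,0,0,0,0,0,1]
  ]
}}

```text
t: 30.8
ee_pos: [632.5, -272.7, 235.9]
orientation: [[0.998, -0.06, 0.002], [-0.06, -0.998, -0.0], [0.002, 0.0, -1.0]]
ft_force: [-1.3, 2.1, 6.4]
opening: 10.9
```

>>> {"fn": "drive_tool", "kwargs": {
  "rows": [
    [0,0,0,0,0,0,0],
    [0,0,0,0,0,0,0],
    [0,0,0,0,0,0,0],
    [0,0,0,0,0,0,0],
    [0,0,-6,0,0,0,0]
  ]
}}

```text
t: 31.22
ee_pos: [631.6, -272.0, 238.4]
orientation: [[0.998, -0.06, -0.002], [-0.06, -0.998, 0.001], [-0.002, -0.001, -1.0]]
ft_force: [-0.0, -0.2, -0.1]
opening: 42.8
```

>>> {"fn": "drive_tool", "kwargs": {
  "rows": [
    [0,0,-20,0,0,0,0],
    [0,0,-25,0,0,0,0],
    [0,0,-30,0,0,0,0],
    [0,0,-20,0,0,0,-0.5],
    [0,0,0,0,0,0,-0.5]
  ]
}}

```text
t: 31.63
ee_pos: [633.5, -273.7, 340.8]
orientation: [[0.998, -0.06, 0.008], [-0.06, -0.998, -0.003], [0.008, 0.003, -1.0]]
ft_force: [-0.7, -1.4, 0.1]
opening: 63.4
```

>>> {"fn": "drive_tool", "kwargs": {
  "rows": [
    [0,0,0,0,0,0,-0.5],
    [0,0,0,0,0,0,-0.5]
  ]
}}

```text
t: 31.8
ee_pos: [632.0, -272.3, 334.2]
orientation: [[0.998, -0.06, -0.001], [-0.06, -0.998, 0.0], [-0.001, -0.0, -1.0]]
ft_force: [0.1, 0.9, 0.4]
opening: 64.2
```

```bash
python3 - <<'E'
from meas import *
c=imaging.capture("side"); crop(c,190,130,400,310,3.1,"s17.png")
t=imaging.capture("top"); crop(t,100,80,365,250,3,"t17.png")
print(blobs(c),blobs(t))
E
python3 go.py 540 200 335 102.1
```

```text
{'red': [(14, [288.6, 160.9]), (47, [310.2, 169.8]), (40, [248.1, 192.1]), (114, [291.1, 219.7]), (40, [413.2, 280.9]), (92, [361.6, 294.2]), (90, [219.2, 315.2])], 'yellow': [(9, [345.8, 210.6]), (4, [375.0, 226.5]), (26, [343.3, 284.2])], 'green': [(25, [153.8, 176.1]), (56, [311.4, 239.2])], 'orange': []} {'red': [(61, [206.6, 108.8]), (43, [393.9, 109.5]), (56, [205.5, 132.5]), (7, [217.3, 141.0]), (7, [193.1, 142.7]), (67, [406.3, 158.1]), (28, [164.1, 174.8]), (10, [159.9, 175.8]), (45, [386.4, 268.1])], 'yellow': [], 'green': [(88, [266.9, 108.2]), (51, [264.7, 130.7]), (6, [250.7, 139.5]), (31, [114.6, 278.9])], 'orange': [(7, [165.6, 136.0]), (13, [136.8, 171.5]), (11, [138.5, 196.8]), (71, [425.7, 224.4])]}
t 31.9 pos [ 631.9 -272.   333.3] ang -3.4 tiltfix(tool,deg) [-0.05  0.13 -0.  ] open 64.0 F [-0.3  0.3 -0.2]
rz total -105.5 ; joints [-0.12  0.45  0.74  1.22 -0.3   1.58  0.5 ]
shift with current axes [-119.8 -465.7   -1.7]  after turn [480.8   9.1  -1.7]
```

View pics/s17.png

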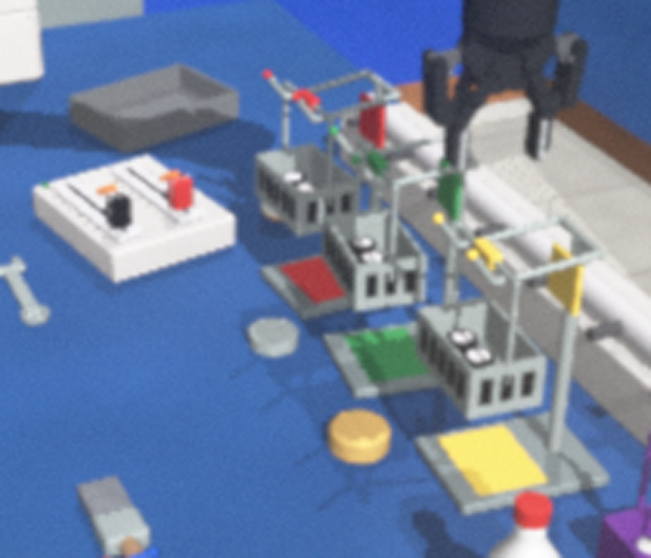

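View pics/t17.png

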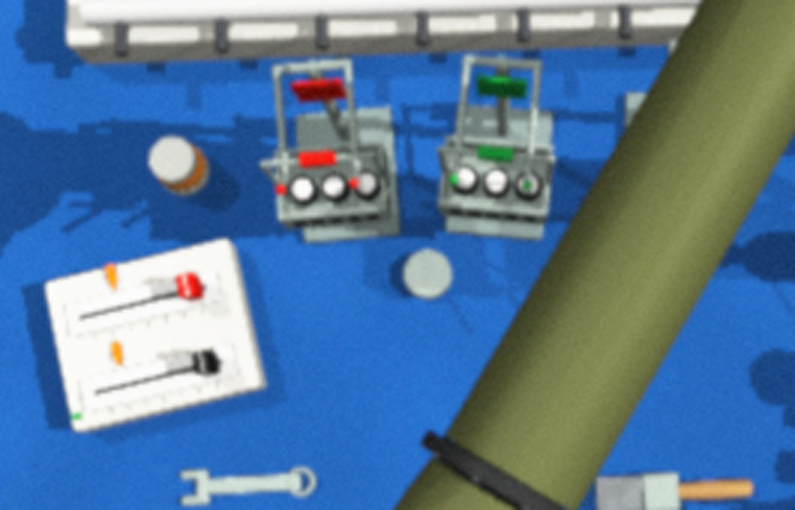

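All three baskets hang level with their sleeves between the prongs: top crop red (316,158), green (495,153), and yellow in the side crop (487,250). Both sliders are still shut. Now the slider settings.

>>> {"fn": "drive_tool", "kwargs": {
  "rows": [
    [-10,-28,0,0,0,0,-0.5],
    [-10,-39,0,0,0,0,-0.5],
    [-10,-40,0,0,0,0,-0.5],
    [-10,-40,0,0,0,0,-0.5],
    [-10,-40,0,0,0,0,-0.5]
  ]
}}

```text
t: 32.32
ee_pos: [592.3, -80.8, 333.5]
orientation: [[0.998, -0.06, -0.002], [-0.06, -0.998, 0.0], [-0.002, -0.0, -1.0]]
ft_force: [1.1, 0.5, 0.2]
opening: 63.8
```

>>> {"fn": "drive_tool", "kwargs": {
  "rows": [
    [-10,-40,0,0,0,0,-0.5],
    [-10,-40,0,0,0,0,-0.5],
    [-10,-40,0,0,0,0,-0.5],
    [-10,-40,0,0,0,0,-0.5],
    [-10,-40,0,0,0,0,-0.5]
  ]
}}

```text
t: 32.73
ee_pos: [554.2, 121.8, 334.0]
orientation: [[0.998, -0.059, -0.001], [-0.059, -0.998, -0.0], [-0.001, 0.0, -1.0]]
ft_force: [0.4, 0.7, -0.7]
opening: 64.3
```

>>> {"fn": "drive_tool", "kwargs": {
  "rows": [
    [-10,-40,0,0,0,0,-0.5],
    [-10,-38,0,0,0,0,-0.5],
    [0,0,0,0,0,-7,-0.5],
    [0,0,0,0,0,-7,-0.5],
    [0,0,0,0,0,-7,-0.5]
  ]
}}

```text
t: 33.15
ee_pos: [539.3, 200.0, 333.5]
orientation: [[0.951, 0.31, -0.002], [0.31, -0.951, -0.001], [-0.002, 0.001, -1.0]]
ft_force: [0.3, -0.3, 0.5]
opening: 64.0
```

>>> {"fn": "drive_tool", "kwargs": {
  "rows": [
    [0,0,0,0,0,-7,-0.5],
    [0,0,0,0,0,-7,-0.5],
    [0,0,0,0,0,-7,-0.5],
    [0,0,0,0,0,-7,-0.5],
    [0,0,0,0,0,-7,-0.5]
  ]
}}

```text
t: 33.57
ee_pos: [539.6, 198.9, 333.6]
orientation: [[0.603, 0.798, -0.002], [0.798, -0.603, -0.001], [-0.002, -0.001, -1.0]]
ft_force: [0.1, -0.7, -0.1]
opening: 63.9
```

>>> {"fn": "drive_tool", "kwargs": {
  "rows": [
    [0,0,0,0,0,-7,-0.5],
    [0,0,0,0,0,-7,-0.5],
    [0,0,0,0,0,-7,-0.5],
    [0,0,0,0,0,-7,-0.5],
    [0,0,0,0,0,-7,-0.5]
  ]
}}

```text
t: 33.98
ee_pos: [539.6, 198.8, 333.6]
orientation: [[0.036, 0.999, -0.002], [0.999, -0.036, -0.001], [-0.001, -0.002, -1.0]]
ft_force: [-0.0, 0.0, 0.2]
opening: 63.8
```

>>> {"fn": "drive_tool", "kwargs": {
  "rows": [
    [0,0,0,0,0,-7,-0.5],
    [0,0,0,0,0,-7,-0.5],
    [0,0,0,0,0,0,-0.5],
    [0,0,0,0,0,0,-0.5]
  ]
}}

```text
t: 34.32
ee_pos: [539.8, 198.8, 333.9]
orientation: [[-0.198, 0.98, -0.001], [0.98, 0.198, -0.001], [-0.0, -0.001, -1.0]]
ft_force: [-0.6, 0.5, -0.6]
opening: 63.8
```

```bash
python3 go.py 534.9 258.3 335 102.1
```

```text
t 34.3 pos [539.8 198.8 333.9] ang 101.4 tiltfix(tool,deg) [-0.08  0.02  0.  ] open 63.8 F [-0.6  0.5 -0.6]
rz total -0.7 ; joints [-0.73  0.13  0.37  1.51 -0.05  1.51  1.41]
shift with current axes [59.3  6.9 -1.1]  after turn [59.2  7.7 -1.1]
```

>>> {"fn": "drive_tool", "kwargs": {
  "rows": [
    [20,2.5,0,0,0,-0.7,-0.5],
    [20,2.5,0,0,0,0,-0.5],
    [19,2.5,30,0,0,0,-0.5],
    [0,0,35,0,0,0,-0.5],
    [0,0,25,0,0,0,-0.5]
  ]
}}

```text
t: 34.73
ee_pos: [533.5, 260.6, 241.9]
orientation: [[-0.214, 0.977, -0.002], [0.977, 0.214, -0.0], [0.0, -0.002, -1.0]]
ft_force: [-0.3, 0.0, 0.0]
opening: 64.2
```

>>> {"fn": "drive_tool", "kwargs": {
  "rows": [
    [0,0,0,0,0,0,-0.5],
    [0,0,0,0,0,0,-0.5],
    [0,0,0,0,0,0,-0.5],
    [0,0,0,0,0,0,-0.5]
  ]
}}

```text
t: 35.07
ee_pos: [536.4, 258.6, 247.4]
orientation: [[-0.212, 0.977, 0.003], [0.977, 0.212, 0.002], [0.001, 0.004, -1.0]]
ft_force: [0.5, -0.0, 0.6]
opening: 64.1
```

```bash
python3 - <<'E'
from meas import *
c=imaging.capture("wrist"); cv2.imwrite("pics/w18.png",c["frame"][:,:,::-1])
print(blobs(c)["orange"],px(c,[534.9,258.3,85]),px(c,[454.1,240.9,85]))
E
python3 go.py 534.9 258.3 72 102.1
```

```text
[(173, [343.0, 123.7]), (144, [328.1, 196.3]), (27, [232.4, 264.4])] [254.18326367 172.57498172] [254.26933492  87.61547124]
t 35.1 pos [536.4 258.5 247.3] ang 102.2 tiltfix(tool,deg) [ 0.22 -0.08  0.  ] open 64.0 F [ 0.5  0.3 -0.5]
rz total 0.1 ; joints [-0.78  0.2   0.33  1.61 -0.07  1.34  1.35]
shift with current axes [ 1.000e-01 -1.500e+00  1.753e+02]  after turn [ 1.000e-01 -1.500e+00  1.753e+02]
```

View pics/w18.png

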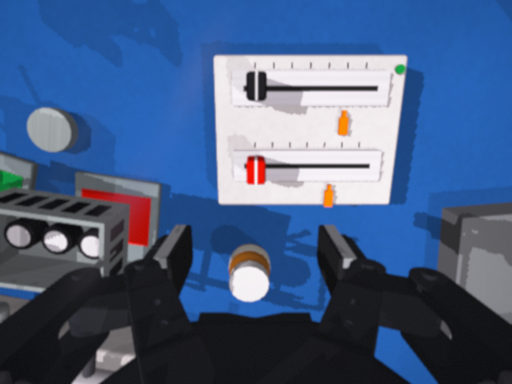

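The heat grip (255,170) and air grip (255,86) are at the stop. The pointers are at (328,196) and (343,124).

```bash
python3 - <<'E'
from meas import *
c=imaging.capture("wrist"); crop(c,220,55,370,215,3.7,"w18c.png")
a=np.radians(12.1);Y=np.array([-np.sin(a),np.cos(a)])
fr=c["frame"].astype(int)
n,l,st,ce=cv2.connectedComponentsWithStats(masks(c)["orange"])
for i in range(1,n):
    if st[i,4]>60: print("ptr",ce[i].round(1),(pl(c,*ce[i],46)[:2]@Y).round(1))
for v in (80,90,165,172):  # bright line columns within grip
    r=fr[v,240:272].sum(1); print(v,r.tolist())
E
python3 go.py 534.9 258.3 72 102.1
```

```text
ptr [343.1 123.8] 239.3
ptr [328.1 196.7] 228.5
80 [682, 683, 682, 683, 685, 617, 398, 161, 99, 112, 114, 115, 109, 137, 300, 550, 691, 622, 379, 163, 107, 111, 115, 110, 92, 131, 314, 493, 553, 561, 573, 597]
90 [687, 683, 649, 496, 335, 240, 162, 103, 106, 105, 113, 113, 108, 136, 302, 551, 690, 621, 378, 163, 100, 104, 110, 106, 90, 76, 117, 184, 209, 209, 211, 208]
165 [671, 673, 671, 612, 415, 243, 231, 247, 257, 261, 258, 258, 257, 330, 489, 653, 685, 543, 351, 264, 263, 262, 256, 251, 209, 175, 134, 107, 102, 104, 104, 106]
172 [735, 735, 733, 729, 729, 703, 570, 403, 284, 255, 259, 262, 258, 327, 493, 652, 685, 541, 354, 260, 258, 267, 257, 251, 292, 396, 517, 563, 570, 566, 565, 567]
t 35.2 pos [536.2 258.4 247. ] ang 102.2 tiltfix(tool,deg) [ 0.2  -0.07  0.  ] open 64.0 F [-0.2 -0.4 -0.1]
rz total 0.1 ; joints [-0.78  0.2   0.33  1.61 -0.07  1.34  1.35]
shift with current axes [ 1.00e-01 -1.30e+00  1.75e+02]  after turn [ 1.00e-01 -1.30e+00  1.75e+02]
```

View pics/w18c.png

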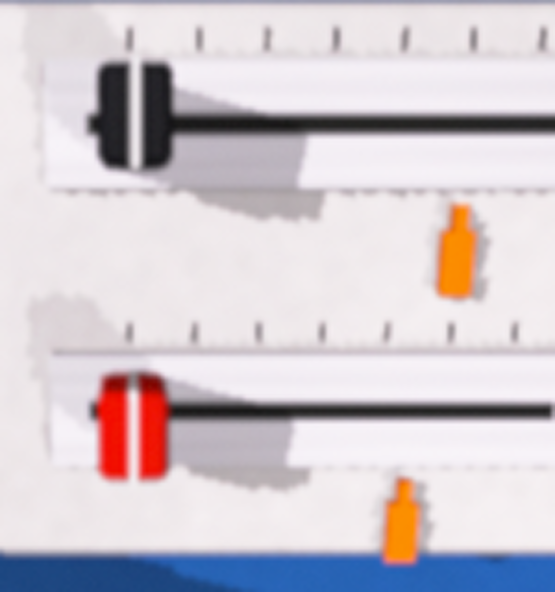

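Readings agree: heat setting about 88 mm, air about 98 mm. Gripping heat.

>>> {"fn": "drive_tool", "kwargs": {
  "rows": [
    [0,-1,30,0,0,0,-0.5],
    [0,0,40,0,0,0,-0.5],
    [0,0,40,0,0,0,-0.5],
    [0,0,40,0,0,0,-0.5],
    [0,0,24,0,0,0,-0.5]
  ]
}}

```text
t: 35.58
ee_pos: [532.9, 257.2, 67.9]
orientation: [[-0.212, 0.977, -0.003], [0.977, 0.212, -0.001], [-0.001, -0.003, -1.0]]
ft_force: [-0.6, -1.0, -0.3]
opening: 64.1
```

>>> {"fn": "drive_tool", "kwargs": {
  "rows": [
    [0,0,0,0,0,0,0],
    [0,0,0,0,0,0,1],
    [0,0,0,0,0,0,1],
    [0,0,0,0,0,0,1],
    [0,0,0,0,0,0,1]
  ],
  "newtons": 40
}}

```text
t: 36.0
ee_pos: [536.3, 259.0, 74.1]
orientation: [[-0.213, 0.977, 0.005], [0.977, 0.213, 0.003], [0.002, 0.005, -1.0]]
ft_force: [0.1, -0.4, 5.7]
opening: 19.2
```

```bash
python3 go.py 516.5 344.3 75 102.1
```

```text
t 36.0 pos [536.3 259.   74.1] ang 102.3 tiltfix(tool,deg) [ 0.31 -0.12 -0.  ] open 19.2 F [ 0.1 -0.4  5.7]
rz total 0.2 ; joints [-0.76  0.35  0.31  1.79 -0.13  1.01  1.39]
shift with current axes [87.5 -1.3 -0.9]  after turn [87.5 -1.5 -0.9]
```

>>> {"fn": "drive_tool", "kwargs": {
  "rows": [
    [14,0,0,0,0,0,1],
    [20,0,0,0,0,0,1],
    [22,0,0,0,0,0,1],
    [20,0,0,0,0,0,1],
    [9,0,0,0,0,0,1]
  ]
}}

```text
t: 36.42
ee_pos: [517.7, 344.8, 74.1]
orientation: [[-0.215, 0.977, 0.006], [0.977, 0.215, 0.004], [0.003, 0.006, -1.0]]
ft_force: [1.8, -1.5, 7.4]
opening: 19.4
```

>>> {"fn": "drive_tool", "kwargs": {
  "rows": [
    [3,0,0,0,0,0,1],
    [0,0,0,0,0,0,1],
    [0,0,0,0,0,0,1],
    [0,0,0,0,0,0,1]
  ]
}}

```text
t: 36.75
ee_pos: [517.3, 346.8, 74.1]
orientation: [[-0.213, 0.977, 0.005], [0.977, 0.213, 0.005], [0.004, 0.006, -1.0]]
ft_force: [0.7, 1.7, 5.3]
opening: 19.4
```

```bash
python3 go.py 516.5 344.3 75 102.1
```

```text
t 36.8 pos [517.3 346.8  74.1] ang 102.3 tiltfix(tool,deg) [ 0.35 -0.23 -0.  ] open 19.4 F [0.7 1.7 5.3]
rz total 0.2 ; joints [-0.86  0.4   0.28  1.72 -0.13  1.03  1.25]
shift with current axes [-2.2 -1.3 -0.9]  after turn [-2.3 -1.3 -0.9]
```

>>> {"fn": "drive_tool", "kwargs": {
  "rows": [
    [-2,0,0,0,0,0,1],
    [0,0,0,0,0,0,1],
    [0,0,0,0,0,0,1]
  ]
}}

```text
t: 37.0
ee_pos: [517.9, 344.3, 74.1]
orientation: [[-0.213, 0.977, 0.005], [0.977, 0.213, 0.005], [0.004, 0.006, -1.0]]
ft_force: [-0.1, 1.8, 6.2]
opening: 19.3
```

>>> {"fn": "drive_tool", "kwargs": {
  "rows": [
    [0,0,0,0,0,0,-0.4],
    [0,0,0,0,0,0,-0.4],
    [0,0,0,0,0,0,-0.4],
    [0,0,0,0,0,0,-0.4],
    [0,0,-10,0,0,0,-0.4]
  ]
}}

```text
t: 37.42
ee_pos: [514.4, 340.8, 78.9]
orientation: [[-0.213, 0.977, -0.004], [0.977, 0.213, -0.003], [-0.002, -0.004, -1.0]]
ft_force: [0.3, 0.2, 0.3]
opening: 59.8
```

>>> {"fn": "drive_tool", "kwargs": {
  "rows": [
    [0,0,-30,0,0,0,-0.5],
    [0,0,-40,0,0,0,-0.5],
    [0,0,0,0,0,0,-0.5],
    [0,0,0,0,0,0,-0.5]
  ]
}}

```text
t: 37.75
ee_pos: [517.8, 343.0, 154.6]
orientation: [[-0.212, 0.977, 0.005], [0.977, 0.212, 0.004], [0.003, 0.006, -1.0]]
ft_force: [1.0, 0.1, 0.1]
opening: 64.5
```

```bash
python3 - <<'E'
from meas import *
c=imaging.capture("wrist"); cv2.imwrite("pics/w19.png",c["frame"][:,:,::-1])
E
python3 go.py 454.1 240.9 150 102.1
```

```text
t 37.8 pos [516.5 342.3 152.4] ang 102.3 tiltfix(tool,deg) [ 0.12 -0.07  0.  ] open 64.1 F [-0.9 -0.2 -0.3]
rz total 0.2 ; joints [-0.87  0.32  0.29  1.66 -0.1   1.18  1.23]
shift with current axes [-85.8 -82.5   2.4]  after turn [-86.  -82.2   2.4]
```

View pics/w19.png

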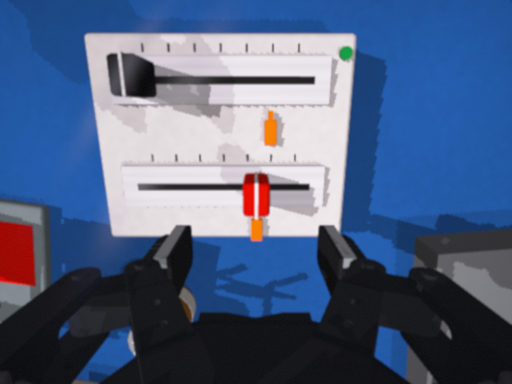

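The heat line (u≈256) is level with its pointer (u≈257). Now air.

>>> {"fn": "drive_tool", "kwargs": {
  "rows": [
    [-20,-20,0,0,0,0.2,-0.5],
    [-24,-22,0,0,0,0,-0.5],
    [-24,-22,0,0,0,0,-0.5],
    [-17,-18,0,0,0,0,-0.5],
    [0,0,0,0,0,0,-0.5]
  ]
}}

```text
t: 38.22
ee_pos: [450.6, 236.3, 149.0]
orientation: [[-0.205, 0.979, -0.005], [0.979, 0.205, -0.004], [-0.003, -0.006, -1.0]]
ft_force: [0.3, -0.5, -0.7]
opening: 63.9
```

>>> {"fn": "drive_tool", "kwargs": {
  "rows": [
    [0,0,0,0,0,0,-0.5],
    [0,0,0,0,0,0,-0.5],
    [0,0,0,0,0,0,-0.5]
  ]
}}

```text
t: 38.47
ee_pos: [453.7, 242.6, 150.5]
orientation: [[-0.21, 0.978, -0.0], [0.978, 0.21, -0.0], [-0.0, -0.0, -1.0]]
ft_force: [1.0, -0.4, 0.6]
opening: 63.8
```

```bash
python3 go.py 454.1 240.9 72 102.1
python3 - <<'E'
from meas import *
c=imaging.capture("wrist"); cv2.imwrite("pics/w20.png",c["frame"][:,:,::-1])
E
```

```text
t 38.5 pos [453.7 242.6 150.5] ang 102.1 tiltfix(tool,deg) [-0.01  0.01  0.  ] open 63.8 F [ 1.  -0.4  0.6]
rz total 0.0 ; joints [-0.84  0.1   0.32  1.91 -0.04  1.13  1.27]
shift with current axes [-1.8  0.  78.5]  after turn [-1.8  0.  78.5]
```

View pics/w20.png

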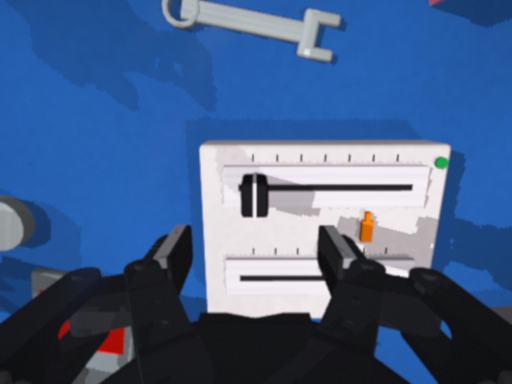

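The air grip is centred (u≈254). Descend, grip and drag +98.

>>> {"fn": "drive_tool", "kwargs": {
  "rows": [
    [-1,0,26,0,0,0,-0.5],
    [0,0,30,0,0,0,-0.5],
    [0,0,21,0,0,0,-0.5],
    [0,0,0,0,0,0,0],
    [0,0,0,0,0,0,1]
  ]
}}

```text
t: 38.93
ee_pos: [453.3, 240.7, 72.9]
orientation: [[-0.21, 0.978, -0.002], [0.978, 0.21, -0.002], [-0.002, -0.002, -1.0]]
ft_force: [-0.3, -0.4, 0.0]
opening: 40.6
```

>>> {"fn": "drive_tool", "kwargs": {
  "rows": [
    [0,0,0,0,0,0,1],
    [0,0,0,0,0,0,1],
    [0,0,0,0,0,0,1],
    [0,0,0,0,0,0,1]
  ]
}}

```text
t: 39.27
ee_pos: [455.1, 241.7, 75.5]
orientation: [[-0.21, 0.978, 0.003], [0.978, 0.21, 0.002], [0.002, 0.003, -1.0]]
ft_force: [0.7, 0.7, 3.0]
opening: 18.9
```

>>> {"fn": "drive_tool", "kwargs": {
  "rows": [
    [16,0,0,0,0,0,1],
    [22,0,0,0,0,0,1],
    [22,0,0,0,0,0,1],
    [22,0,0,0,0,0,1],
    [14,0,0,0,0,0,1]
  ]
}}

```text
t: 39.68
ee_pos: [434.5, 336.6, 75.5]
orientation: [[-0.211, 0.978, 0.003], [0.978, 0.211, 0.002], [0.001, 0.003, -1.0]]
ft_force: [1.4, -2.0, 6.8]
opening: 19.2
```

>>> {"fn": "drive_tool", "kwargs": {
  "rows": [
    [0,0,0,0,0,0,1],
    [0,0,0,0,0,0,1],
    [0,0,0,0,0,0,1]
  ]
}}

```text
t: 39.93
ee_pos: [434.7, 335.9, 75.5]
orientation: [[-0.21, 0.978, 0.002], [0.978, 0.21, 0.003], [0.003, 0.003, -1.0]]
ft_force: [0.4, 2.2, 5.7]
opening: 19.4
```

>>> {"fn": "drive_tool", "kwargs": {
  "rows": [
    [2,0,0,0,0,0,1],
    [0,0,0,0,0,0,1],
    [0,0,0,0,0,0,1]
  ]
}}

```text
t: 40.18
ee_pos: [434.6, 336.4, 75.5]
orientation: [[-0.209, 0.978, 0.002], [0.978, 0.209, 0.002], [0.001, 0.002, -1.0]]
ft_force: [-1.1, -0.2, 7.2]
opening: 19.1
```

>>> {"fn": "drive_tool", "kwargs": {
  "rows": [
    [0,0,0,0,0,0,-0.4],
    [0,0,0,0,0,0,-0.4],
    [0,0,0,0,0,0,-0.4],
    [0,0,0,0,0,0,-0.4],
    [0,0,-10,0,0,0,-0.4]
  ]
}}

```text
t: 40.6
ee_pos: [432.0, 335.1, 82.0]
orientation: [[-0.209, 0.978, -0.003], [0.978, 0.209, -0.003], [-0.002, -0.004, -1.0]]
ft_force: [-0.1, 0.3, 0.4]
opening: 60.0
```

>>> {"fn": "drive_tool", "kwargs": {
  "rows": [
    [0,0,-30,0,0,0,-0.5],
    [0,0,-40,0,0,0,-0.5],
    [0,0,-40,0,0,0,-0.5],
    [0,0,-40,0,0,0,-0.5],
    [0,0,-20,0,0,0,-0.5]
  ]
}}

```text
t: 41.02
ee_pos: [434.9, 337.4, 260.1]
orientation: [[-0.209, 0.978, 0.006], [0.978, 0.209, 0.005], [0.004, 0.007, -1.0]]
ft_force: [0.2, 0.1, 0.9]
opening: 64.2
```

>>> {"fn": "drive_tool", "kwargs": {
  "rows": [
    [0,0,0,0,0,0,-0.5],
    [0,0,0,0,0,0,-0.5],
    [0,0,0,0,0,0,-0.5],
    [0,0,0,0,0,0,-0.5],
    [0,0,0,0,0,0,-0.5]
  ]
}}

```text
t: 41.43
ee_pos: [432.7, 336.0, 252.3]
orientation: [[-0.209, 0.978, -0.002], [0.978, 0.209, -0.002], [-0.002, -0.002, -1.0]]
ft_force: [-0.5, -0.2, 0.3]
opening: 64.2
```

```bash
python3 - <<'E'
from meas import *
c=imaging.capture("wrist"); cv2.imwrite("pics/w21.png",c["frame"][:,:,::-1]); crop(c,180,110,310,280,3.4,"w21c.png")
s=imaging.capture("side"); crop(s,190,130,400,310,3.1,"s21.png")
t=imaging.capture("top"); crop(t,180,80,365,250,3,"t21.png")
bt=blobs(t); print(bt)
Ss={"red":((624,91.4),3.5),"green":((622.1,-74.5),-7),"yellow":((631,-272.9),-3.5)}
for k,(p0,a) in Ss.items():
    for n,q in bt[k]:
        p=pl(t,*q,243)[:2]-p0; a_=np.radians(a)
        if np.linalg.norm(p)<35: print(k,"seat frame x %.1f y %.1f"%(p@[np.cos(a_),np.sin(a_)],p@[-np.sin(a_),np.cos(a_)]))
a=np.radians(12.1);Y=np.array([-np.sin(a),np.cos(a)])
n,l,st,ce=cv2.connectedComponentsWithStats(masks(c)["orange"])
for i in range(1,n):
    if st[i,4]>60: print("ptr",ce[i].round(1),(pl(c,*ce[i],46)[:2]@Y).round(1))
E
python3 go.py 434 337 245 102.1
```

```text
{'red': [(91, [206.0, 109.4]), (43, [393.9, 109.5]), (50, [205.7, 132.4]), (7, [217.3, 141.0]), (9, [193.3, 142.9]), (67, [406.3, 158.1]), (34, [138.2, 181.1]), (12, [133.7, 181.5]), (45, [386.4, 268.1])], 'yellow': [(48, [333.8, 101.0]), (54, [334.7, 125.8]), (11, [323.9, 134.4]), (7, [348.3, 135.0]), (185, [301.8, 166.9])], 'green': [(97, [266.7, 108.0]), (53, [264.9, 130.8]), (4, [250.5, 139.5]), (4, [275.5, 141.5])], 'orange': [(5, [165.8, 136.0]), (13, [136.8, 171.5]), (13, [138.4, 196.8]), (72, [425.7, 224.5])]}
red seat frame x -0.5 y 0.3
green seat frame x 0.6 y -0.9
yellow seat frame x -0.7 y 1.2
ptr [256.1 196.8] 239.6
ptr [248.2 262.8] 229.4
t 41.6 pos [433.  336.3 252.9] ang 102.1 tiltfix(tool,deg) [-0.08  0.05 -0.  ] open 64.0 F [ 0.4 -0.5 -0. ]
rz total -0.0 ; joints [-0.96  0.1   0.27  1.7  -0.03  1.34  1.1 ]
shift with current axes [0.5 1.1 7.9]  after turn [0.5 1.1 7.9]
```

View pics/w21c.png

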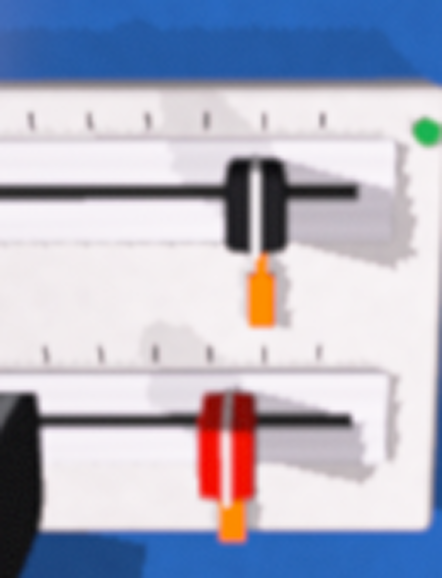

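View pics/s21.png

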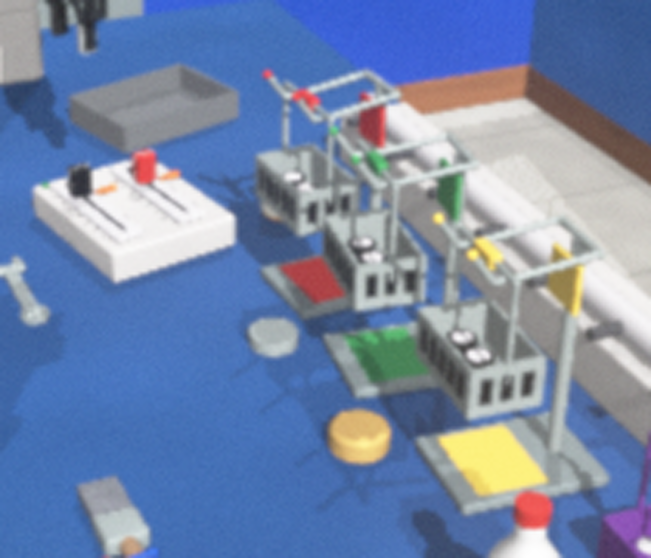

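View pics/t21.png

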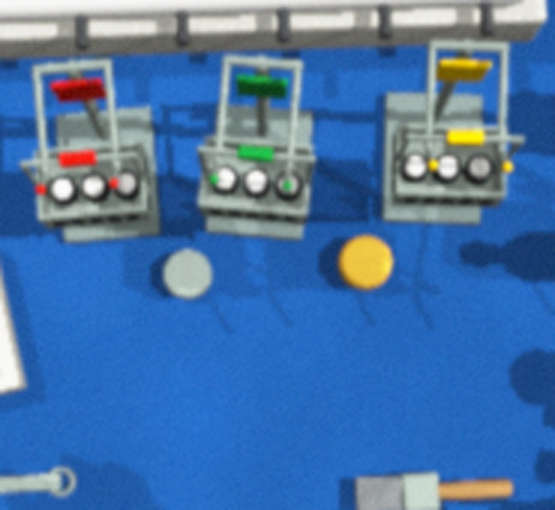

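The heat line is at u≈247 against its pointer at 248, and the air line at u≈255 against 256–257, so both are within about 1–2 mm. All baskets are within about 1 mm of their seats, and the robot is clear of everything. Handing in.

```bash
python3 -c "
from cell import arm
print(arm.hand_in())"
```

```text
the job is handed in; nothing more can be done
None
```

The job is done and was handed in at about 42 s of the 210 s allowed; hand-in gives no verdict, so my own last checks are what I have.

I slid air and heat fully shut against their stops, then hung the green, red and yellow baskets on the hooks of their own colour. All three were on the bench. Last, I slid heat to about 88 mm and air to about 97 mm.

- **Baskets:** in the last top view each sleeve lies within about 1.5 mm of its seat, lengthways and sideways. The side view shows all three hanging level over both prongs.
- **Sliders:** in the last wrist view the white lines are about 1–2 mm from their pointers (6 mm allowed). Different readings of each setting differed by up to about 2 mm.
- **Bystanders and look-alikes:** nothing in the views I took had moved, though I did not measure every bystander again at the end.
- **Gripper:** it was clear of everything, about 250 mm above the bench.

No check failed, and I saw no basket knocked aside.

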